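Press the broken bush out of a hand-truck wheel with a drift

TASK

The hand-truck wheel lies on two timbers; the bush in the lower end of its hub is broken, and about half of its sleeve has crumbled away somewhere out of sight. Take the long plain drift from the tool block, pass it down through the sound upper bush, lean it so that its tip feels out and catches what is left of the lower bush's inner edge, and press that bush right out of the hub, down onto the bench. Then stand the drift back in a hole of the tool block, and leave the wheel on its timbers and the other tools and the grease tin where they are.

Things in the scene. Friction and masses are not known exactly. Their poses are not given: they have to be found in the camera images.
- wheel: Black-tyred wheel, 210 mm across, about 2 kg, loose, lying flat on two 35 mm high timbers with a 110 mm open gap between them under the hub. Origin on the wheel's axis at the tyre's lower side (height 35 mm); z up the axis. Tyre from z = 0 to 60 mm; steel hub 60 mm across from z = -5 to 65 mm with a bore 38 mm wide.
- hub_top (a point): Centre of the mouth of the sound upper bush (white nylon, does not move), on the wheel's axis at the top of its flange, height 104 mm; z up. Its hole is 26 mm in diameter and 26 mm deep; below it the bore is open, 38 mm wide, for another 26 mm down to the lower bush's inner edge. The wheel is round: its turn about the axis means nothing.
- bush_center (a point): Centre of the lower bush, half-way along its 26 mm length (height 39 mm when seated, 13 mm when its flange has come down on the bench); z along its axis, up. White nylon, flange 54 mm across (hole 37 mm) and 4 mm thick under the hub, sleeve 36 mm outside, hole 26 mm. A push fit: 10 to 16 N press it down; after 22 mm it is clear of the hub, after 26 mm it stands on the bench.
- bush_edge (a point): Centre of the lower bush's inner (upper) end, height 52 mm when seated. The ledge to press on is 5 mm wide, at radius 13 to 18 mm; half of the way round the sleeve is gone over its full length and the drift passes by. Which half is unknown: x and y here do not tell. The drift must lean about 16 degrees in the upper bush to reach the ledge, and less as it goes deeper.
- drift_center (a point): Centre (half-way up) of the drift: plain round steel bar, 14 mm thick, 170 mm long, 0.2 kg, lower tip bevelled 1 mm. Stands upright in a hole of the tool block; z along its length, up. The longest of the three tools there, the only one with a blunt end up. Held 110 to 125 mm from its tip, the fingers stay clear of the hub all the way.
- drift_tip (a point): Centre of the drift's lower end, 85 mm below its centre.
- block: Tool block of brown wood, fixed, 240 mm (its x) by 70 mm (its y), 60 mm high. Origin at the centre of its underside. Four holes 19 mm in diameter and 45 mm deep (hole floor at height 15 mm) along its x axis at x = -90, -30, 30 and 90 mm, y = 0. Three hold the drift, the chisel and the punch; the one at x = 90 mm is empty.
- chisel_center (a point): Cold chisel standing blade up in the block, 128 mm long, blade 22 mm wide; the point is 64 mm above its lower end. Leave it.
- punch_center (a point): Centre punch standing point up in the block, 110 mm long, 13 mm thick; the point is 55 mm above its lower end. Leave it.
- grease_tin: Grey grease tin, 84 mm in diameter, 70 mm high, standing beyond the work; origin at the centre of its underside. Leave it.

How it is judged:
By the outcome, as a careful person would: the job done as asked, in the order asked, and still so for the second after the job is handed in, with the robot touching nothing.
It also fails if it takes over 72 s, if anything falls off the work surface, if the arm or the gripper's body presses on something with over 40 N, if the wrist force passes 120 N, or if a joint passes its speed limit or range.

ROBOT

A 6-joint arm with a two-finger parallel gripper is mounted at the origin on the work surface. World frame = base frame: x ahead of the robot, y to its left, z up, the work surface at z = 0. Lengths are in m, angles in rad, forces in N, time in s.
With the tool pointing down it reaches from about 0.375 to 0.9 m from the base axis. Payload 3.1 kg.
Tool frame: the origin (TCP) lies midway between the tips of the shut fingers; the grasp point (between the pads) lies robot.tcp_to_grasp behind it (robot.tcp_to_grasp is the distance from the TCP to the grasp point, in m); z points along the fingers, y is the direction in which the jaws open and shut (so a half turn about z gives the same grasp; the last joint's range is limited). The gripper opens to 87 mm and grips with 3 to 60 N. Pads are 19 mm wide; open, the fingers measure 117 mm over their backs; the gripper's body (75 mm by 190 mm) begins 51 mm behind the grasp point.
Start: joints at [-1.5, 0.527, 1.433, -0, 1.181, -0.178], TCP at [0.155, -0.606, 0.223] pointing down, gripper open.
Joint ranges: [-3.08, 3.08], [-0.75, 2.2], [0.22, 2.44], [-1.43, 4.57], [0, 2.65], [-2.85, 2.85]. Speed limits (rad/s): [2.79, 2.79, 3.14, 3.14, 3.14, 3.14].

INTERFACE

Orientations are given as a unit quaternion [x, y, z, w].
In Python, from rig import robot, cams, nets gives the robot as it stands. The module is installed in compiled form; this text tells all that it offers.
- The arm moves only by the tool play_rows, never from a script. Its argument "commands" is a list of rows, each an object of numbers: "x", "y", "z": the shift along the tool's x, y, z in mm; "spin": the turn about the tool's z in rad. In form: [{"x": .., "y": .., "z": .., "spin": ..}, ...]. A call has 1 to 8 rows; each row shifts and turns the pose as measured when the row begins, along the tool's axes as they then stand; what a row does not reach is not made up. A row lasts 1/10 s, in which the tool goes at most 50 mm and 8.59 degrees, less where a joint would pass 70% of its speed; a pose out of reach is approached as far as the arm can. A call is refused whole if a number of a shift passes 50 or a number of a turn 0.15, either way. A call with a gripper value outside its range is refused whole. "grip" is the opening, from 0 (shut) to 1 (fully open), set as the call begins (left out, the last holds). The fingers move at their own pace and stop on an object; "newtons" is the grip in N (left out, the last holds). Time passes only in rows, so rows that do not move let the fingers close. It gives the time, the measured TCP pose, the force and the opening at its end, in the units of the state.
- robot.get_obs(): the state, without advancing time (a new reading comes with each control period).
- cams.camera(name): name is "scene" or "top"; returns a dict with "img" (480x640x3 uint8, red, green, blue), "fx", "fy", "cx", "cy" (pixels), "world_to_cam" (4x4, takes a point from world to camera coordinates). Camera axes: x right, y up, looking along -z (the intrinsics and any distortion apply to the point x, -y, -z); pixel columns grow to the right and rows downward; lengths in m; the calibration is good to about 2 mm. A picture is of the moment at which its call begins. There is no depth.
- robot.hand_in(): hands the job in, once; it reports no verdict.
Trained networks look in a picture, given as the dict that the camera call returned (one of the last four; its "shot" number tells which), for a name from the list of things; names that differ only in an ending like _2 or _b are one class to them, and where a whole thing is asked for, a point or a joint stands for the part that bears it (a point fixed in the world has none). Each returns a list of dicts, best first, with "conf" (0 to 1); they miss things now and then, are a little off and sometimes report something else, mostly with a low value. They report only what shows in the picture. A call takes as long as a camera call.
- nets.outline_of(picture, name): "region" (480x640 bool, what is visible of it) and "pixel" ([column, row] in pixels, amid what is visible of it).
The state is a dict: "time": time; "q": joint angles; "joint_velocities": joint speeds; "joint_torque": joint torques, N m; "position": TCP position; "tool_rot": TCP orientation; "ft_force": force on the tool from outside, world axes, zero at the start; "moment": the same for the moment, N m; "grip_width": finger opening in m.
Only numpy, scipy, OpenCV 4.12 (cv2) and the standard library are available. Lean on these libraries where they do the work, as an engineer would, in place of code of your own. Each camera call takes 0.05 s, during which the arm holds its last target.

## Working session

There is one attempt and no reset: what is moved stays moved. The work goes in short steps, Python scripts to look and compute and a tool call to move; the robot and the scene stay as the last step left them, time stands still between calls to the robot, and variables do not carry over. Pictures are saved under pics/ and viewed, and the job is handed in when it is done.

Besides the shell and the picture viewer there is one more tool, called after "Call:" as name([rows], argument=value, ...), one row to a line, values as JSON. play_rows: Moves the arm, as the interface text tells. Its arguments: {"type":"object","properties":{"commands":{"type":"array"},"grip":{"type":"number"},"newtons":{"type":"number"}},"required":["commands"]}

```bash
mkdir -p pics
python3 - <<'E'
from rig import robot,cams,nets
import cv2,numpy as np
print(robot.get_obs(), robot.tcp_to_grasp)
for n in ("scene","top"):
    c=cams.camera(n); cv2.imwrite(f"pics/{n}0.png",c["img"][:,:,::-1])
    print(n,{k:v for k,v in c.items() if k!="img"})
    for k in ("wheel","hub_top","drift_center","block","chisel_center","punch_center","grease_tin"):
        for r in nets.outline_of(c,k)[:2]:
            ys,xs=np.nonzero(r["region"]); print(k,round(r["conf"],2),r["pixel"],xs.min(),xs.max(),ys.min(),ys.max())
E
```

```text
{'time': 0.0, 'q': array([-1.49950103e+00,  5.28455628e-01,  1.43389899e+00, -3.82382680e-05,
        1.18140434e+00, -1.78520947e-01]), 'joint_velocities': array([-8.67650967e-04, -2.10600140e-04,  4.02458349e-04, -3.64580071e-04,
       -2.23765834e-05, -2.61701846e-03]), 'joint_torque': array([ 5.63784870e-04, -4.40034306e+01, -1.76591760e+01,  6.32326794e-02,
        5.81008801e-02, -1.62421011e-04]), 'position': array([ 0.15446816, -0.60485156,  0.22157917]), 'tool_rot': array([ 9.92207629e-01,  1.24590718e-01,  4.03884108e-05, -1.08254288e-03]), 'ft_force': array([-0.12317697,  0.67827037,  0.22426263]), 'moment': array([ 0.00778851, -0.00315018, -0.0046547 ]), 'grip_width': 0.0869689235963714} 0.0187
scene {'fx': 466.79208163707216, 'fy': 466.79208163707216, 'cx': 325.6054077017487, 'cy': 242.09474315245046, 'world_to_cam': array([[ 0.72127467,  0.69216705, -0.02583839, -0.44382163],
       [-0.35064758,  0.39705528,  0.84817061,  0.12449008],
       [ 0.59733501, -0.60270381,  0.52909262, -1.12777772],
       [ 0.        ,  0.        ,  0.        ,  1.        ]]), 'shot': 1}

[... 450 characters left out ...]
3900876498, 'cx': 318.7141416834347, 'cy': 234.79515759536528, 'world_to_cam': array([[ 0.02340162, -0.99967729, -0.00988341, -0.01071495],
       [ 0.987744  ,  0.02159399,  0.15458163, -0.62063637],
       [-0.15431833, -0.01337974,  0.98793058, -1.16814949],
       [ 0.        ,  0.        ,  0.        ,  1.        ]]), 'shot': 2}
wheel 0.57 [229.4, 267.4] 167 280 209 321
hub_top 0.64 [220.9, 267.7] 168 279 210 321
hub_top 0.61 [422.3, 273.9] 393 449 208 336
drift_center 0.48 [433.3, 254.0] 421 440 244 260
block 0.91 [420.1, 274.9] 393 449 208 337
chisel_center 0.56 [415.7, 318.9] 413 425 315 321
punch_center 0.5 [421.4, 285.4] 416 427 283 291
grease_tin 0.9 [293.2, 172.0] 272 314 149 193
```

View pics/scene0.png

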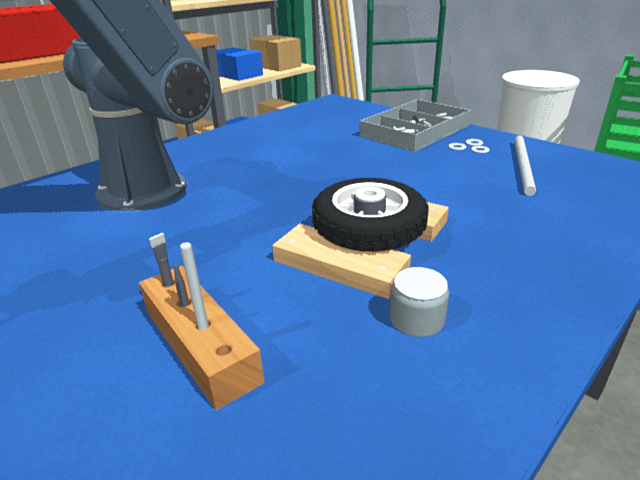

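View pics/top0.png

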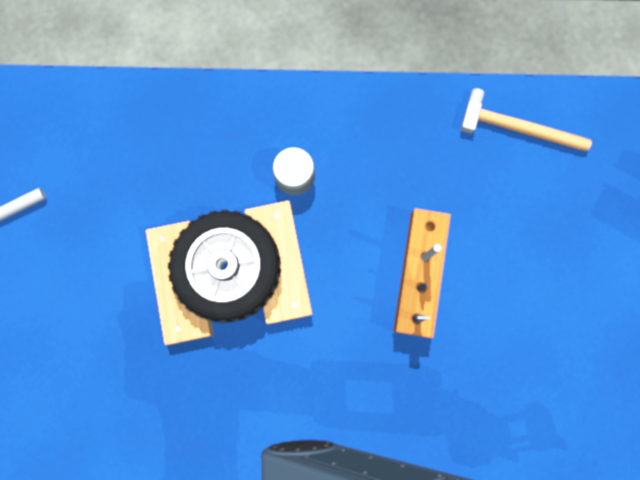

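The scene view shows the drift at about (195,285) in the block next to the empty hole (224,350). The top view shows the wheel hub at about (222,264) and the drift's upper end near (436,247). Next I'll measure them precisely.

```bash
cat > h.py <<'E'
import numpy as np,cv2
def ray(c,px):
    M=c["world_to_cam"]; R=M[:3,:3]; o=-R.T@M[:3,3]
    d=np.array([(px[0]-c["cx"])/c["fx"],-(px[1]-c["cy"])/c["fy"],-1.])
    return o,R.T@d
def atz(c,px,z):
    o,d=ray(c,px); return (o+d*(z-o[2])/d[2])
def proj(c,P):
    P=np.asarray(P,float); M=c["world_to_cam"]; p=M[:3,:3]@P+M[:3,3]
    return np.array([c["cx"]+c["fx"]*p[0]/-p[2], c["cy"]-c["fy"]*p[1]/-p[2]])
def tri(c1,p1,c2,p2):
    o1,d1=ray(c1,p1);o2,d2=ray(c2,p2)
    A=np.stack([d1,-d2],1); s=np.linalg.lstsq(A,o2-o1,rcond=None)[0]
    a=o1+d1*s[0];b=o2+d2*s[1]; return (a+b)/2,np.linalg.norm(a-b)
def crop(c,u,v,w,h,f,name):
    im=c["img"][v:v+h,u:u+w,::-1]; cv2.imwrite(name,cv2.resize(im,None,fx=f,fy=f,interpolation=cv2.INTER_CUBIC))
E
python3 - <<'E'
from rig import robot,cams,nets
from h import *
import pickle
t=cams.camera("top"); s=cams.camera("scene")
pickle.dump((t,s),open("c0.pkl","wb"))
crop(t,380,195,90,150,4,"pics/tblock.png")
crop(t,160,200,130,130,5,"pics/twheel.png")
crop(s,130,225,140,190,3,"pics/sblock.png")
crop(s,300,170,140,100,5,"pics/swheel.png")
E
```

```text
(no output)
```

View pics/tblock.png

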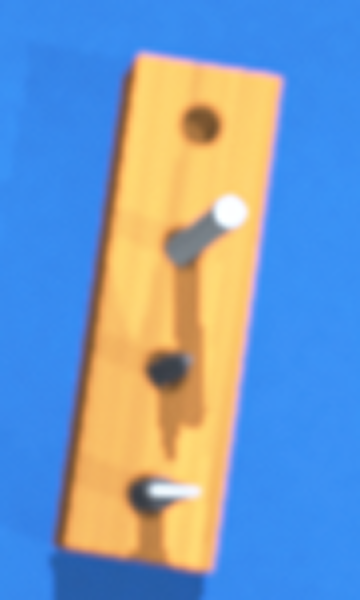

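View pics/twheel.png

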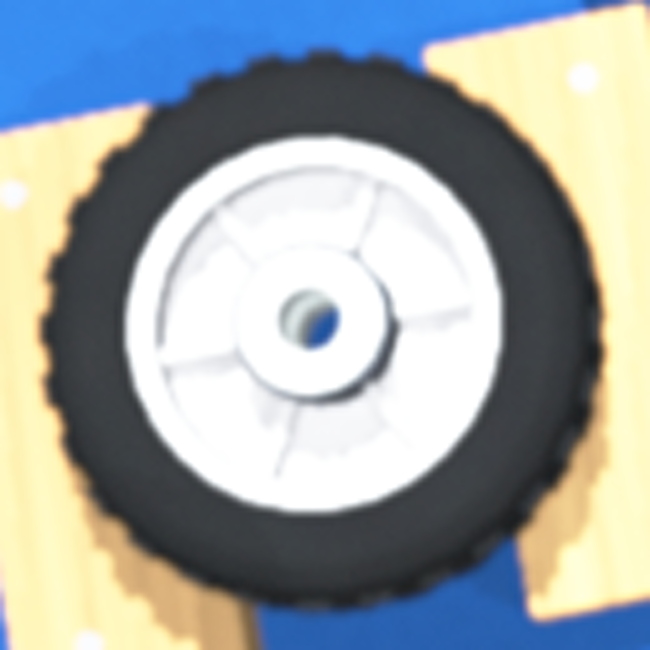

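View pics/sblock.png

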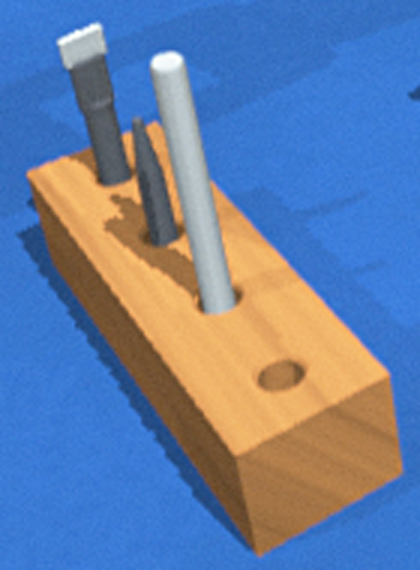

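View pics/swheel.png

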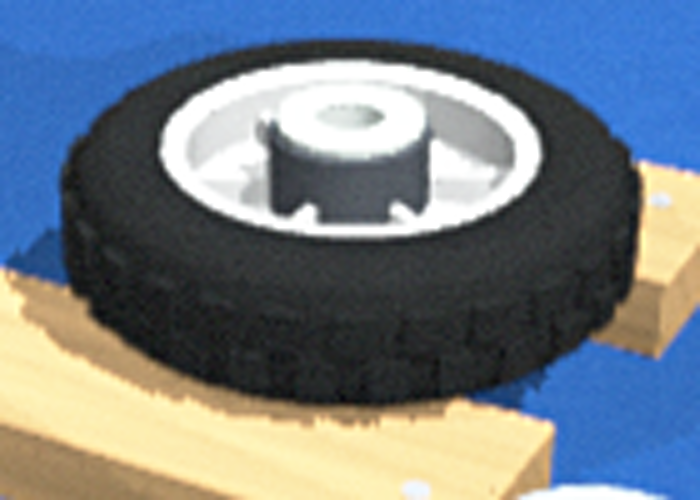

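Run:
```python
from h import *
import pickle
t,s=pickle.load(open("c0.pkl","rb"))
q=lambda u,v,f,a,b:np.array([(u+.5)/f-.5+a,(v+.5)/f-.5+b])
T=lambda u,v:q(u,v,4,380,195); W=lambda u,v:q(u,v,5,160,200)
S=lambda u,v:q(u,v,3,130,225); X=lambda u,v:q(u,v,5,300,170)
np.set_printoptions(precision=4,suppress=True)
print("drift top tri",tri(t,T(231,211),s,S(167,62)),atz(t,T(231,211),.185),atz(s,S(167,63),.185))
print("hub tri",tri(t,W(311,321),s,X(352,116)),atz(t,W(311,321),.104),atz(s,X(352,116),.104))
print("empty hole",atz(t,T(202,124),.06),atz(s,S(281,376),.06))
print("drift hole",atz(t,T(184,246),.06), atz(s,S(220,301),.06))
for n,p in dict(a=T(136,53),b=T(284,76),c=T(213,572),d=T(60,545)).items(): print(n,atz(t,p,.06))
for n,p in dict(a=S(240,455),b=S(390,377),c=S(152,124),d=S(28,170)).items(): print('s',n,atz(s,p,.06))
# segment drift axis in each
print(proj(t,[0,0,0]))
print("chisel top",tri(t,T(175,491),s,S(82,47)),"punch",atz(t,T(185,360),.125))
g=[293.2,172]
print("tin",atz(t,g,.07))
```

```text
drift top tri (array([ 0.5823, -0.2029,  0.1843]), np.float64(0.0014142221819848366)) [ 0.5819 -0.2035  0.185 ] [ 0.5845 -0.2033  0.185 ]
hub tri (array([0.5548, 0.182 , 0.1031]), np.float64(0.0027442379918588564)) [0.5537 0.1808 0.104 ] [0.5566 0.1819 0.104 ]
empty hole [ 0.6416 -0.2121  0.06  ] [ 0.6441 -0.2124  0.06  ]
drift hole [ 0.5819 -0.2032  0.06  ] [ 0.5856 -0.2035  0.06  ]
a [ 0.6759 -0.1802  0.06  ]
b [ 0.6661 -0.2519  0.06  ]
c [ 0.4277 -0.2163  0.06  ]
d [ 0.4385 -0.1444  0.06  ]
s a [ 0.6676 -0.2486  0.06  ]
s b [ 0.6783 -0.182   0.06  ]
s c [ 0.4398 -0.1491  0.06  ]
s d [ 0.4285 -0.2138  0.06  ]
[313.005  565.4816]
chisel top (array([ 0.4634, -0.1862,  0.1348]), np.float64(0.0016089742727919407)) punch [ 0.522  -0.1931  0.125 ]
tin [0.7402 0.0557 0.07  ]
```

Call:
play_rows([
  {"spin":0.14,"z":-10},
  {"spin":0.14},
  {"spin":0.12},
  {"x":26,"y":-33},
  {"x":26,"y":-33},
  {"x":26,"y":-33},
  {"x":26,"y":-33},
  {"x":26,"y":-33},
], grip=1)

```text
invalid input
```

```bash
cat > d.py <<'E'
import sys,numpy as np
from rig import robot
from scipy.spatial.transform import Rotation as R
def st(tx,ty,tz=None):
    o=robot.get_obs(); r=R.from_quat(o["tool_rot"]); p=o["position"]
    ex=r.as_matrix()[:,0]; print("t",round(o["time"],2),"p",p.round(4),"phi deg",np.degrees(np.arctan2(ex[1],ex[0])).round(2),"tool z",r.as_matrix()[:,2].round(3),"F",o["ft_force"].round(2),"M",o["moment"].round(3),"w",round(o["grip_width"],4))
    t=np.array([tx,ty,p[2] if tz is None else tz]); print("tool shift mm",(r.inv().apply(t-p)*1000).round(1))
if __name__=="__main__": st(*map(float,sys.argv[1:]))
E
python3 d.py .583 -.2034
```

```text
t 0.9 p [ 0.1545 -0.6056  0.2226] phi deg 14.31 tool z [-0. -0. -1.] F [-0.33 -0.13 -0.26] M [0.013 0.036 0.034] w 0.0872
tool shift mm [ 514.6 -283.8   -0. ]
```

Call:
play_rows([
  {"x":0,"y":0,"z":-10,"spin":0.14},
  {"x":0,"y":0,"z":0,"spin":0.14},
  {"x":0,"y":0,"z":0,"spin":0.12},
  {"x":26,"y":-33,"z":0,"spin":0},
  {"x":26,"y":-33,"z":0,"spin":0},
  {"x":26,"y":-33,"z":0,"spin":0},
  {"x":26,"y":-33,"z":0,"spin":0},
  {"x":26,"y":-33,"z":0,"spin":0},
], grip=1)

```text
time: 1.7
position: [0.3106, -0.4667, 0.2325]
tool_rot: [0.996, -0.089, 0.0, 0.003]
ft_force: [-0.1, -0.7, 0.3]
grip_width: 0.0868
```

```bash
python3 d.py .583 -.2034
```

```text
t 1.7 p [ 0.3106 -0.4667  0.2325] phi deg -10.24 tool z [-0.    -0.006 -1.   ] F [-0.08 -0.68  0.33] M [ 0.052 -0.049  0.007] w 0.0868
tool shift mm [ 221.2 -307.6   -1.6]
```

Call:
play_rows([
  {"x":26,"y":-36,"z":0,"spin":0},
  {"x":26,"y":-36,"z":0,"spin":0},
  {"x":26,"y":-36,"z":0,"spin":0},
  {"x":26,"y":-36,"z":0,"spin":0},
  {"x":26,"y":-36,"z":0,"spin":0},
  {"x":26,"y":-36,"z":0,"spin":0},
  {"x":26,"y":-36,"z":0,"spin":0},
  {"x":0,"y":0,"z":0,"spin":0},
])

```text
time: 2.5
position: [0.5467, -0.2384, 0.2327]
tool_rot: [0.996, -0.087, 0.003, 0.004]
ft_force: [-0.7, -0.3, -0.8]
grip_width: 0.0871
```

```bash
python3 d.py .583 -.2034
```

```text
t 2.5 p [ 0.5467 -0.2384  0.2327] phi deg -9.99 tool z [ 0.005 -0.009 -1.   ] F [-0.68 -0.35 -0.76] M [ 0.025 -0.001 -0.04 ] w 0.0871
tool shift mm [ 29.7 -40.8  -0.1]
```

Call:
play_rows([
  {"x":10,"y":-14,"z":0,"spin":0},
  {"x":10,"y":-14,"z":0,"spin":0},
  {"x":8,"y":-11,"z":0,"spin":0},
  {"x":0,"y":0,"z":0,"spin":0},
])

```text
time: 2.9
position: [0.5824, -0.2032, 0.2325]
tool_rot: [0.996, -0.086, 0.002, 0.005]
ft_force: [-0.7, -0.7, -0.3]
grip_width: 0.0873
```

```bash
python3 d.py .583 -.2034 .1193
```

```text
t 2.9 p [ 0.5824 -0.2032  0.2325] phi deg -9.87 tool z [ 0.004 -0.01  -1.   ] F [-0.69 -0.68 -0.33] M [-0.041 -0.     0.012] w 0.0873
tool shift mm [-1.000e-01 -9.000e-01  1.132e+02]
```

Call:
play_rows([
  {"x":0,"y":0,"z":18,"spin":0},
  {"x":0,"y":0,"z":18,"spin":0},
  {"x":0,"y":0,"z":18,"spin":0},
  {"x":0,"y":0,"z":18,"spin":0},
  {"x":0,"y":0,"z":18,"spin":0},
  {"x":0,"y":0,"z":14,"spin":0},
  {"x":0,"y":0,"z":0,"spin":0},
])

```text
time: 3.6
position: [0.5809, -0.2106, 0.1263]
tool_rot: [0.996, -0.088, 0.003, 0.007]
ft_force: [-0.3, -0.6, -0.8]
grip_width: 0.0872
```

```bash
python3 d.py .583 -.2034 .1193
python3 - <<'E'
from rig import cams
from h import *
s=cams.camera("scene");crop(s,110,120,200,200,4,"pics/s1.png") 
t=cams.camera("top"); crop(t,350,170,160,160,4,"pics/t1.png")
E
```

```text
t 3.6 p [ 0.5809 -0.2106  0.1263] phi deg -10.1 tool z [ 0.004 -0.015 -1.   ] F [-0.33 -0.6  -0.75] M [ 0.109  0.046 -0.049] w 0.0872
tool shift mm [ 0.8 -7.6  6.9]
```

View pics/s1.png

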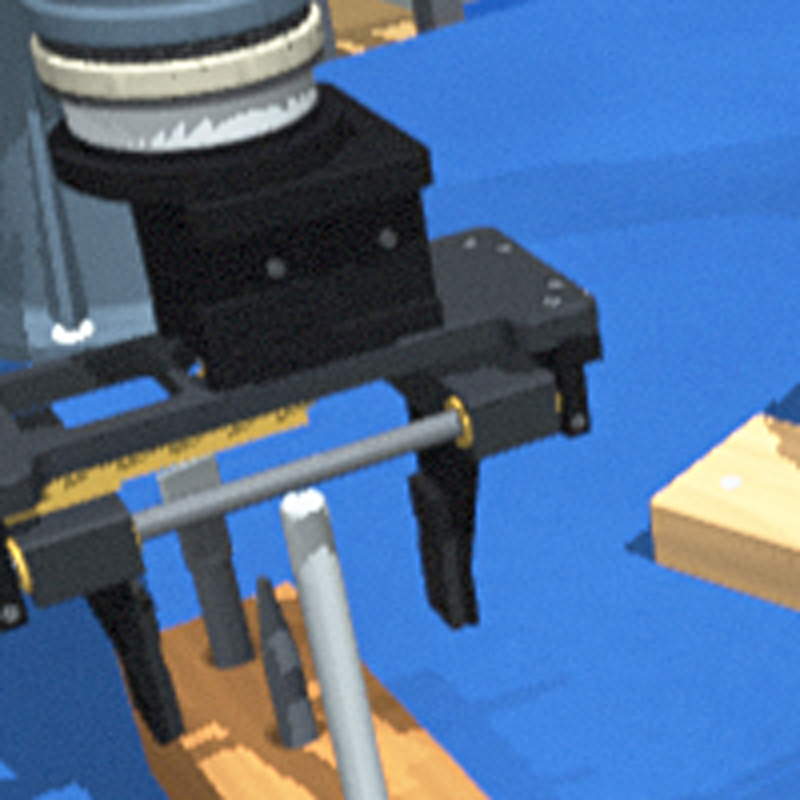

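View pics/t1.png

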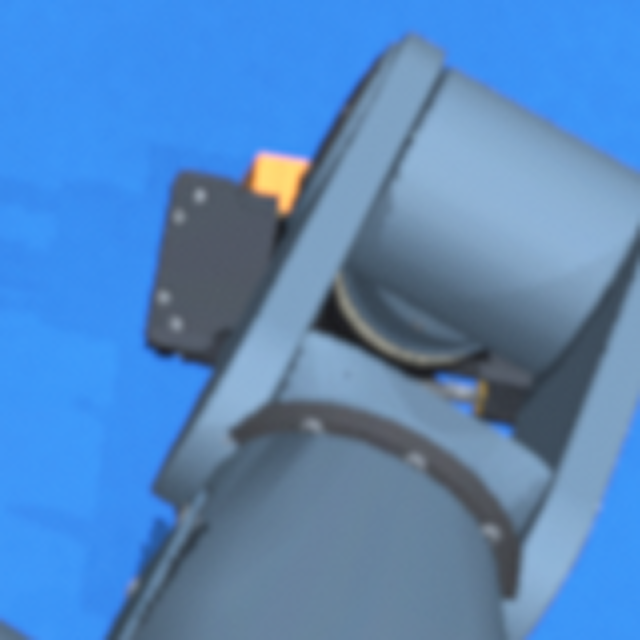

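Call:
play_rows([
  {"x":1,"y":-4,"z":4,"spin":0.02},
  {"x":0,"y":-4,"z":3,"spin":0},
  {"x":0,"y":0,"z":0,"spin":0},
])

```text
time: 4.0
position: [0.5867, -0.204, 0.1234]
tool_rot: [0.995, -0.099, 0.007, 0.009]
ft_force: [0.0, 0.2, 0.6]
grip_width: 0.0866
```

```bash
python3 d.py .583 -.2034 .1193
```

```text
t 4.0 p [ 0.5867 -0.204   0.1234] phi deg -11.36 tool z [ 0.012 -0.019 -1.   ] F [0.03 0.25 0.57] M [ 0.068  0.008 -0.049] w 0.0866
tool shift mm [-3.8  0.   4. ]
```

Call:
play_rows([
  {"x":-4,"y":0,"z":4,"spin":0},
])

```text
time: 4.1
position: [0.584, -0.2036, 0.1202]
tool_rot: [0.995, -0.099, 0.009, 0.01]
ft_force: [0.5, 0.3, -0.2]
grip_width: 0.087
```

```bash
python3 d.py .583 -.2034 .1193
```

```text
t 4.1 p [ 0.584  -0.2036  0.1202] phi deg -11.32 tool z [ 0.015 -0.021 -1.   ] F [ 0.55  0.29 -0.19] M [ 0.048  0.064 -0.017] w 0.087
tool shift mm [-1.1  0.   0.9]
```

Call:
play_rows([
  {"x":-1,"y":0,"z":1,"spin":0},
  {"x":0,"y":0,"z":0,"spin":0},
  {"x":0,"y":0,"z":0,"spin":0},
  {"x":0,"y":0,"z":0,"spin":0},
  {"x":0,"y":0,"z":0,"spin":0},
], grip=0, newtons=30)

```text
time: 4.6
position: [0.582, -0.2029, 0.119]
tool_rot: [0.995, -0.099, 0.008, 0.009]
ft_force: [1.1, -0.8, -0.2]
grip_width: 0.0549
```

```bash
python3 d.py .583 -.2034 .1193
```

```text
t 4.6 p [ 0.582  -0.2029  0.119 ] phi deg -11.31 tool z [ 0.014 -0.02  -1.   ] F [ 1.09 -0.75 -0.18] M [0.061 0.012 0.012] w 0.0549
tool shift mm [ 1.1  0.3 -0.3]
```

Call:
play_rows([
  {"x":0,"y":0,"z":0,"spin":0},
  {"x":0,"y":0,"z":0,"spin":0},
  {"x":0,"y":0,"z":0,"spin":0},
  {"x":0,"y":0,"z":0,"spin":0},
  {"x":0,"y":0,"z":0,"spin":0},
  {"x":0,"y":0,"z":0,"spin":0},
  {"x":0,"y":0,"z":0,"spin":0},
  {"x":0,"y":0,"z":0,"spin":0},
])

```text
time: 5.4
position: [0.5822, -0.2031, 0.1191]
tool_rot: [0.995, -0.099, 0.008, 0.009]
ft_force: [0.3, -0.3, 0.1]
grip_width: 0.0132
```

```bash
python3 d.py .583 -.2034 .1193
```

```text
t 5.4 p [ 0.5822 -0.2031  0.1191] phi deg -11.31 tool z [ 0.014 -0.02  -1.   ] F [ 0.28 -0.33  0.09] M [ 0.11  -0.019  0.017] w 0.0132
tool shift mm [ 0.8  0.2 -0.2]
```

Call:
play_rows([
  {"x":0,"y":0,"z":-10,"spin":0},
  {"x":0,"y":0,"z":-10,"spin":0},
  {"x":0,"y":0,"z":-10,"spin":0},
])

```text
time: 5.7
position: [0.5803, -0.2017, 0.1489]
tool_rot: [0.995, -0.099, 0.006, 0.008]
ft_force: [0.2, 0.2, -1.9]
grip_width: 0.0134
```

```bash
python3 d.py .583 -.2034 .1193
```

```text
t 5.7 p [ 0.5803 -0.2017  0.1489] phi deg -11.32 tool z [ 0.01  -0.018 -1.   ] F [ 0.2   0.2  -1.87] M [ 0.036 -0.118 -0.011] w 0.0134
tool shift mm [ 2.6  0.7 29.6]
```

Call:
play_rows([
  {"x":1,"y":0,"z":-12,"spin":0},
  {"x":1,"y":0,"z":-12,"spin":0},
  {"x":0,"y":0,"z":-15,"spin":0},
  {"x":0,"y":0,"z":-20,"spin":0},
  {"x":0,"y":0,"z":-20,"spin":0},
  {"x":0,"y":0,"z":-15,"spin":0},
])

```text
time: 6.3
position: [0.5808, -0.1998, 0.2514]
tool_rot: [0.995, -0.099, 0.006, 0.009]
ft_force: [1.0, 0.8, -3.0]
grip_width: 0.0131
```

```bash
python3 d.py .5552 .1814 .245;  python3 - <<'E'
from rig import cams
from h import *
s=cams.camera("scene");crop(s,110,50,200,270,2,"pics/s2.png") 
E
```

```text
t 6.3 p [ 0.5808 -0.1998  0.2514] phi deg -11.3 tool z [ 0.01  -0.018 -1.   ] F [ 1.01  0.83 -2.95] M [ 0.016  0.006 -0.014] w 0.0131
tool shift mm [ -99.9 -368.9   -0.9]
```

View pics/s2.png

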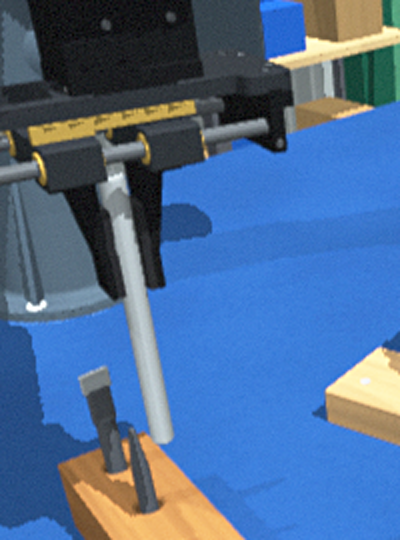

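Call:
play_rows([
  {"x":-11,"y":-41,"z":0,"spin":0},
  {"x":-11,"y":-41,"z":0,"spin":0},
  {"x":-11,"y":-41,"z":0,"spin":0},
  {"x":-11,"y":-41,"z":0,"spin":0},
  {"x":-11,"y":-41,"z":0,"spin":0},
  {"x":-11,"y":-41,"z":0,"spin":0},
  {"x":-11,"y":-41,"z":0,"spin":0},
  {"x":-11,"y":-41,"z":0,"spin":0},
])

```text
time: 7.15
position: [0.5631, 0.1421, 0.2506]
tool_rot: [0.994, -0.105, 0.014, 0.012]
ft_force: [0.8, 0.2, -2.2]
grip_width: 0.013
```

```bash
python3 d.py .5552 .1814 .245
```

```text
t 7.15 p [0.5631 0.1421 0.2506] phi deg -12.0 tool z [ 0.026 -0.027 -0.999] F [ 0.77  0.16 -2.16] M [ 0.029  0.011 -0.011] w 0.013
tool shift mm [-16.1 -36.8   4.3]
```

Call:
play_rows([
  {"x":-10,"y":-20,"z":0,"spin":0},
  {"x":-9,"y":-19,"z":0,"spin":0},
  {"x":0,"y":0,"z":0,"spin":0},
])

```text
time: 7.45
position: [0.55, 0.1923, 0.2498]
tool_rot: [0.995, -0.101, 0.014, 0.011]
ft_force: [0.3, 0.3, -1.8]
grip_width: 0.0134
```

```bash
python3 d.py .5525 .1842 .245;  python3 - <<'E'
from rig import cams
from h import *
s=cams.camera("scene");crop(s,300,50,160,210,3,"pics/s3.png") 
s=cams.camera("top");crop(s,130,180,200,150,4,"pics/t3.png") 
E
```

```text
t 7.45 p [0.55   0.1923 0.2498] phi deg -11.55 tool z [ 0.025 -0.025 -0.999] F [ 0.33  0.26 -1.8 ] M [ 0.035  0.035 -0.013] w 0.0134
tool shift mm [3.9 7.3 5. ]
```

View pics/s3.png

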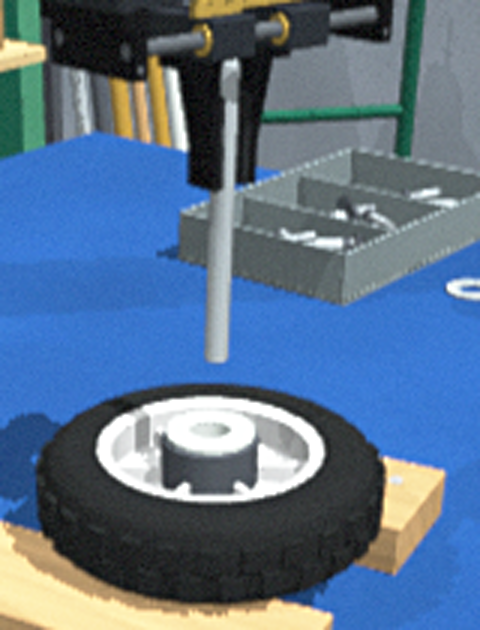

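View pics/t3.png

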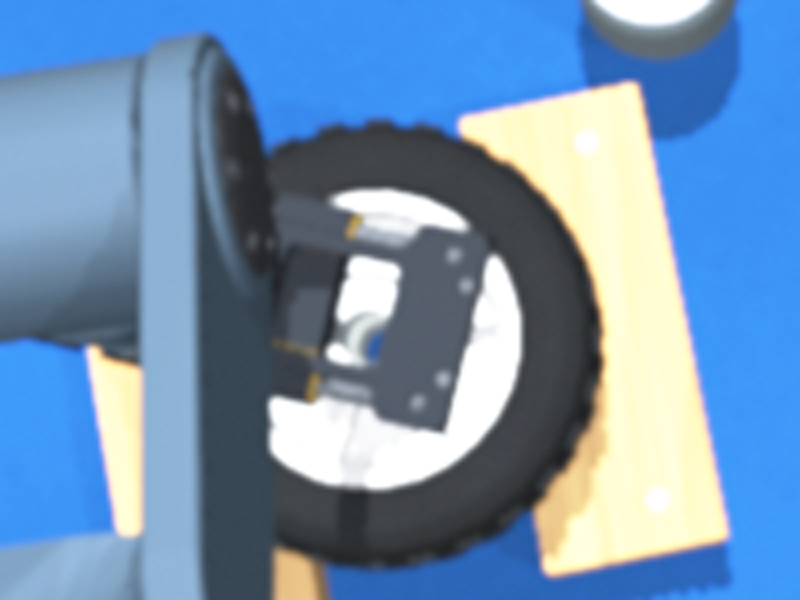

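Run:
```python
from h import *
import pickle
t,s=pickle.load(open("c0.pkl","rb"))
print(atz(s,(372.0,168.8),.1457), atz(s,(372.0,168.8),.149))
```

```text
[0.55077925 0.19303965 0.1457    ] [0.55558831 0.18696239 0.149     ]
```

Call:
play_rows([
  {"x":5,"y":8.5,"z":5,"spin":0},
  {"x":0,"y":0,"z":0,"spin":0},
])

```text
time: 7.75
position: [0.5551, 0.1779, 0.2451]
tool_rot: [0.995, -0.102, 0.015, 0.012]
ft_force: [-1.0, 0.0, -1.5]
grip_width: 0.0139
```

```bash
python3 d.py .5532 .1827 .245;  python3 - <<'E'
from rig import cams
from h import *
s=cams.camera("scene");crop(s,330,100,100,120,5,"pics/s4.png") 
E
```

```text
t 7.75 p [0.5551 0.1779 0.2451] phi deg -11.73 tool z [ 0.027 -0.028 -0.999] F [-0.98  0.01 -1.5 ] M [0.088 0.094 0.024] w 0.0139
tool shift mm [-2.8 -4.3 -0.1]
```

View pics/s4.png

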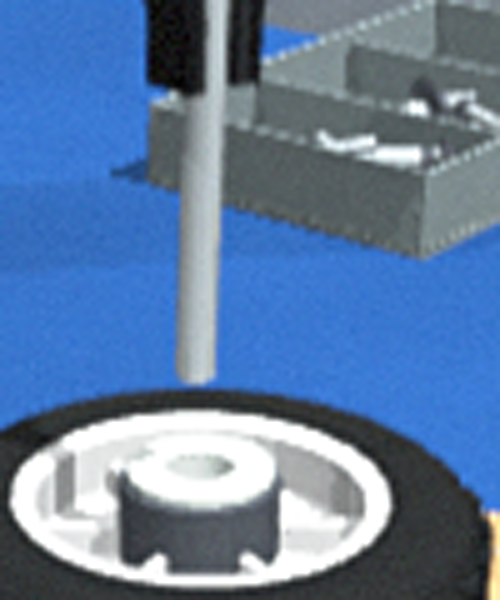

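Call:
play_rows([
  {"x":-2.5,"y":-4,"z":10,"spin":0},
  {"x":0,"y":0,"z":10,"spin":0},
  {"x":0,"y":0,"z":0,"spin":0},
])

```text
time: 8.1
position: [0.5545, 0.1803, 0.2235]
tool_rot: [0.994, -0.105, 0.015, 0.012]
ft_force: [-0.2, 0.0, -3.6]
grip_width: 0.0136
```

```bash
python3 d.py .5532 .1827 .225;  python3 - <<'E'
from rig import cams
from h import *
s=cams.camera("scene");crop(s,330,100,100,120,5,"pics/s5.png") 
s=cams.camera("top");crop(s,180,220,80,80,8,"pics/t5.png") 
E
```

```text
t 8.1 p [0.5545 0.1803 0.2235] phi deg -11.98 tool z [ 0.027 -0.027 -0.999] F [-0.17  0.01 -3.56] M [0.026 0.031 0.025] w 0.0136
tool shift mm [-1.7 -2.1 -1.6]
```

View pics/s5.png

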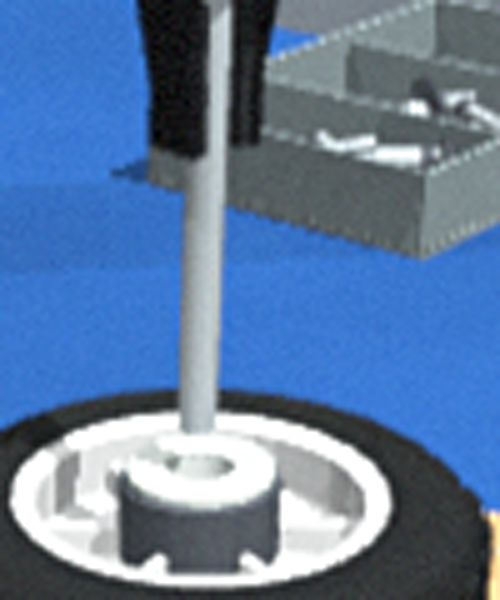

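View pics/t5.png

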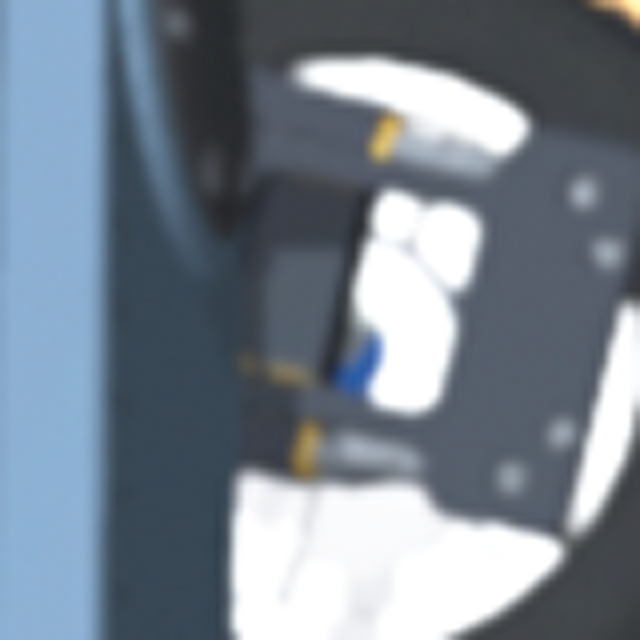

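Run:
```python
from h import *
import pickle
t,s=pickle.load(open("c0.pkl","rb"))
for z in(.104,.116,.119,.122): 
  p=proj(s,[.5566,.1819,z]); print(z,p,(p-[330,100]+.5)*5-.5)
p=np.array([(197+.5)/5-.5+330,(424+.5)/5-.5+100]); print(atz(s,p,.119),atz(s,p,.116))
# finger tips & robot frame check: TCP
p=proj(s,[.5545,.1803,.2235]);print("TCP crop",(p-[330,100]+.5)*5-.5)
```

```text
0.104 [370.01472598 192.79955947] [202.07362991 465.99779734]
0.116 [370.17740103 186.79640174] [202.88700517 435.98200872]
0.119 [370.21845314 185.28146592] [203.0922657  428.40732961]
0.122 [370.25966032 183.76080742] [203.2983016  420.80403708]
[0.55256792 0.18336881 0.119     ] [0.5485346  0.18840412 0.116     ]
TCP crop [202.89743844 145.3886487 ]
```

Call:
play_rows([
  {"x":-2,"y":-4,"z":0,"spin":0},
  {"x":0,"y":0,"z":8,"spin":0},
  {"x":0,"y":0,"z":8,"spin":0},
  {"x":0,"y":0,"z":8,"spin":0},
])

```text
time: 8.6
position: [0.5562, 0.1854, 0.2007]
tool_rot: [0.994, -0.104, 0.018, 0.011]
ft_force: [-1.1, 0.5, -1.9]
grip_width: 0.0133
```

```bash
python3 d.py .5535 .1848 .20;  python3 - <<'E'
from rig import cams
from h import *
s=cams.camera("scene");crop(s,330,100,100,120,5,"pics/s6.png") 
E
```

```text
t 8.6 p [0.5562 0.1854 0.2007] phi deg -11.92 tool z [ 0.034 -0.026 -0.999] F [-1.08  0.52 -1.95] M [ 0.047  0.074 -0.064] w 0.0133
tool shift mm [-2.5  1.1  0.6]
```

View pics/s6.png

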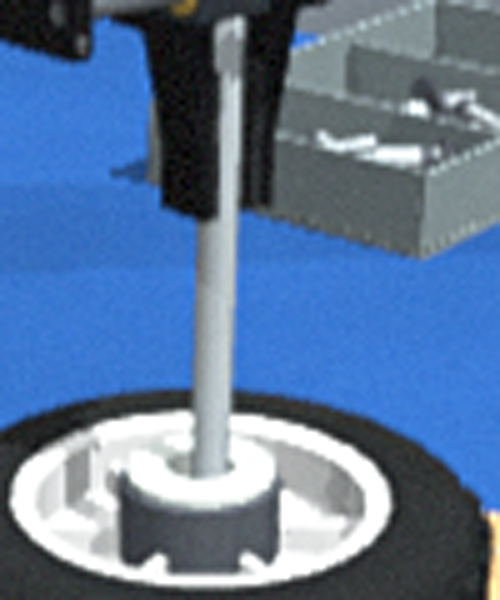

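Call:
play_rows([
  {"x":-3,"y":0,"z":4,"spin":0},
  {"x":0,"y":0,"z":8,"spin":0},
  {"x":-1,"y":0,"z":8,"spin":0},
])

```text
time: 8.95
position: [0.5519, 0.1855, 0.1776]
tool_rot: [0.994, -0.104, 0.017, 0.011]
ft_force: [-0.3, 0.2, -1.7]
grip_width: 0.0134
```

```bash
python3 d.py .5535 .1848 .164
```

```text
t 8.95 p [0.5519 0.1855 0.1776] phi deg -11.93 tool z [ 0.031 -0.026 -0.999] F [-0.3   0.16 -1.67] M [ 0.031  0.064 -0.021] w 0.0134
tool shift mm [ 1.2  0.1 13.6]
```

Call:
play_rows([
  {"x":0,"y":0,"z":6,"spin":0},
  {"x":-2,"y":0,"z":6,"spin":0},
  {"x":-5,"y":0,"z":0,"spin":0},
  {"x":-5,"y":0,"z":0,"spin":0},
])

```text
time: 9.35
position: [0.5462, 0.1861, 0.1632]
tool_rot: [0.994, -0.103, 0.024, 0.012]
ft_force: [8.5, -4.4, -4.7]
grip_width: 0.0135
```

```bash
python3 d.py .5535 .1848 .164
```

```text
t 9.35 p [0.5462 0.1861 0.1632] phi deg -11.83 tool z [ 0.044 -0.029 -0.999] F [ 8.51 -4.42 -4.7 ] M [-0.851 -1.73   0.034] w 0.0135
tool shift mm [ 7.4 -0.2 -0.4]
```

Call:
play_rows([
  {"x":0,"y":0,"z":0,"spin":0},
  {"x":0,"y":0,"z":0,"spin":0},
], newtons=8)

```text
time: 9.55
position: [0.5459, 0.1861, 0.1635]
tool_rot: [0.994, -0.103, 0.024, 0.012]
ft_force: [-0.2, -0.6, -1.5]
grip_width: 0.0138
```

```bash
python3 d.py .5535 .1848 .164;python3 - <<'E'
from rig import cams
from h import *
s=cams.camera("scene");crop(s,300,80,150,180,4,"pics/s7.png") 
E
```

```text
t 9.55 p [0.5459 0.1861 0.1635] phi deg -11.85 tool z [ 0.044 -0.029 -0.999] F [-0.18 -0.6  -1.55] M [0.043 0.104 0.026] w 0.0138
tool shift mm [ 7.7 -0.3 -0.1]
```

View pics/s7.png

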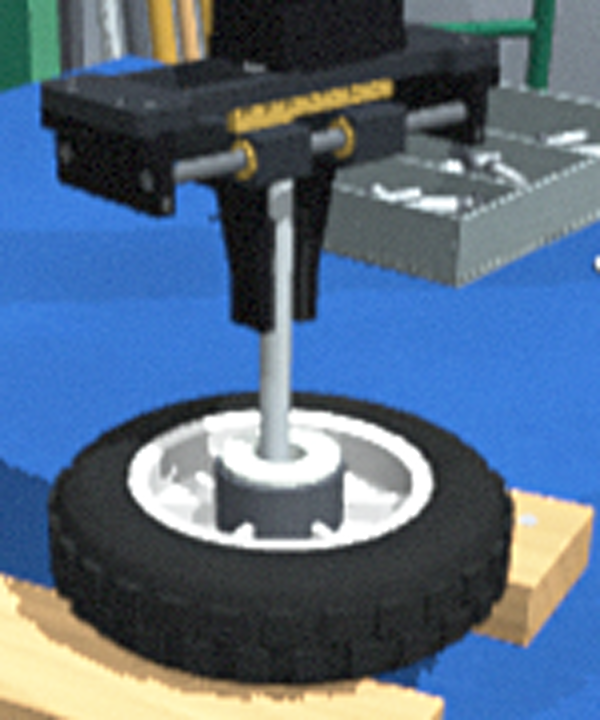

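Call:
play_rows([
  {"x":-4,"y":1,"z":0,"spin":0},
  {"x":-4,"y":1,"z":0,"spin":0},
  {"x":-4,"y":0,"z":0,"spin":0},
])

```text
time: 9.9
position: [0.536, 0.1872, 0.1641]
tool_rot: [0.994, -0.103, 0.027, 0.011]
ft_force: [2.4, -1.2, -3.6]
grip_width: 0.0138
```

```bash
python3 d.py .5535 .1848 .164
```

```text
t 9.9 p [0.536  0.1872 0.1641] phi deg -11.85 tool z [ 0.052 -0.028 -0.998] F [ 2.4  -1.19 -3.59] M [-0.057 -0.516 -0.012] w 0.0138
tool shift mm [17.6 -1.3  1. ]
```

Call:
play_rows([
  {"x":-3,"y":0,"z":3,"spin":0},
  {"x":-3,"y":0,"z":4,"spin":0},
  {"x":0,"y":0,"z":3,"spin":0},
])

```text
time: 10.2
position: [0.5314, 0.1881, 0.1551]
tool_rot: [0.994, -0.103, 0.03, 0.011]
ft_force: [2.4, -1.2, -0.2]
grip_width: 0.0139
```

```bash
python3 d.py .5535 .1848 .164
```

```text
t 10.2 p [0.5314 0.1881 0.1551] phi deg -11.8 tool z [ 0.057 -0.028 -0.998] F [ 2.42 -1.18 -0.23] M [-0.151 -0.329  0.028] w 0.0139
tool shift mm [22.8 -1.1 -7.5]
```

Call:
play_rows([
  {"x":0,"y":0,"z":3,"spin":0},
  {"x":0,"y":0,"z":3,"spin":0},
])

```text
time: 10.4
position: [0.5326, 0.1879, 0.1491]
tool_rot: [0.994, -0.103, 0.031, 0.011]
ft_force: [3.4, -1.9, 0.9]
grip_width: 0.0139
```

```bash
python3 d.py .5535 .1848 .164;python3 - <<'E'
from rig import cams
from h import *
s=cams.camera("scene");crop(s,300,80,150,180,4,"pics/s8.png") 
E
```

```text
t 10.4 p [0.5326 0.1879 0.1491] phi deg -11.78 tool z [ 0.059 -0.028 -0.998] F [ 3.45 -1.94  0.88] M [-0.168 -0.466  0.022] w 0.0139
tool shift mm [ 22.   -1.1 -13.6]
```

View pics/s8.png

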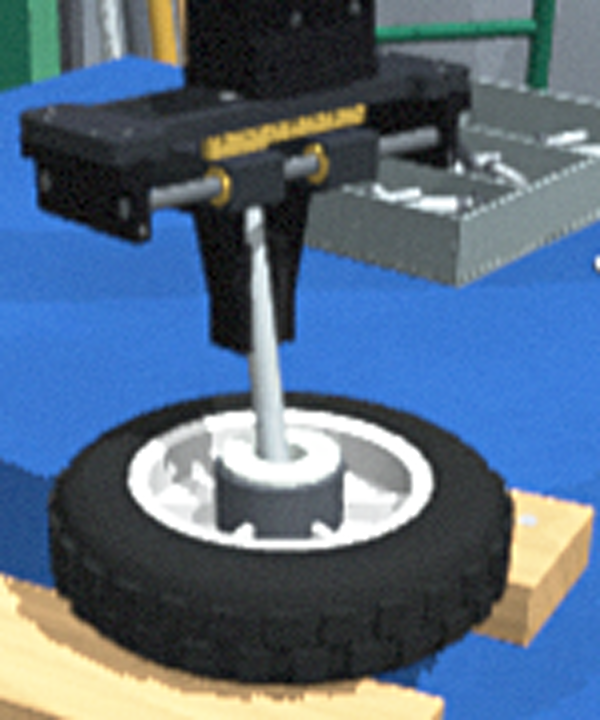

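Call:
play_rows([
  {"x":0,"y":0,"z":0,"spin":0},
  {"x":0,"y":0,"z":3,"spin":0},
  {"x":0,"y":0,"z":2,"spin":0},
], newtons=25)

```text
time: 10.75
position: [0.5336, 0.1873, 0.1439]
tool_rot: [0.994, -0.103, 0.031, 0.011]
ft_force: [1.8, -2.1, 5.5]
grip_width: 0.0133
```

```bash
python3 d.py .5535 .1848 .164
```

```text
t 10.75 p [0.5336 0.1873 0.1439] phi deg -11.79 tool z [ 0.059 -0.029 -0.998] F [ 1.81 -2.11  5.45] M [-0.389 -0.202 -0.05 ] w 0.0133
tool shift mm [ 21.3  -1.3 -18.9]
```

Call:
play_rows([
  {"x":0,"y":0,"z":2,"spin":0},
  {"x":0,"y":0,"z":2,"spin":0},
], newtons=35)

```text
time: 10.95
position: [0.5342, 0.1868, 0.1412]
tool_rot: [0.994, -0.103, 0.031, 0.012]
ft_force: [1.0, -1.0, 8.4]
grip_width: 0.0134
```

```bash
python3 d.py .5535 .1848 .164;python3 - <<'E'
from rig import cams
from h import *
s=cams.camera("scene");crop(s,300,80,150,180,4,"pics/s9.png") 
E
```

```text
t 10.95 p [0.5342 0.1868 0.1412] phi deg -11.79 tool z [ 0.06  -0.03  -0.998] F [ 1.   -0.98  8.42] M [-0.488 -0.066 -0.048] w 0.0134
tool shift mm [ 20.8  -1.6 -21.5]
```

View pics/s9.png

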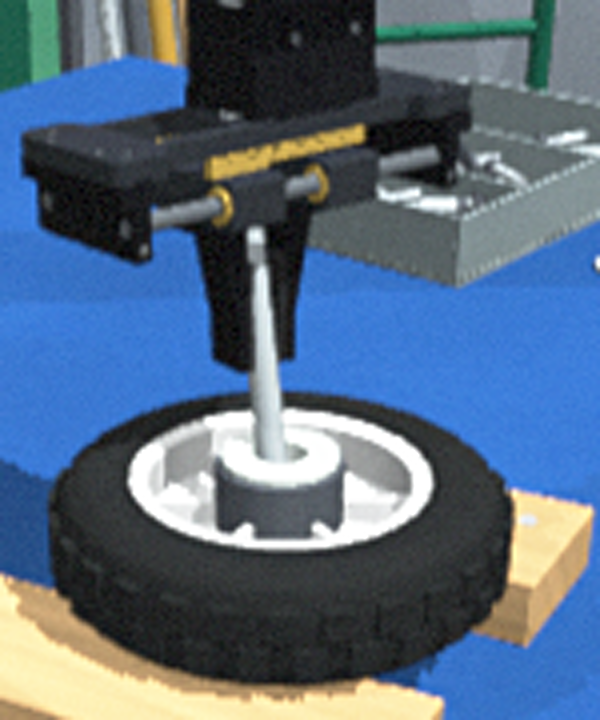

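Call:
play_rows([
  {"x":0.6,"y":0,"z":3,"spin":0},
  {"x":0.6,"y":0,"z":3,"spin":0},
], newtons=40)

```text
time: 11.2
position: [0.5351, 0.1859, 0.137]
tool_rot: [0.994, -0.103, 0.031, 0.012]
ft_force: [0.2, -2.4, 10.6]
grip_width: 0.0134
```

```bash
python3 d.py .5535 .1848 .164;python3 - <<'E'
from rig import cams
from h import *
s=cams.camera("scene");crop(s,300,80,150,180,4,"pics/s10.png") 
E
```

```text
t 11.2 p [0.5351 0.1859 0.137 ] phi deg -11.79 tool z [ 0.058 -0.031 -0.998] F [ 0.2  -2.36 10.55] M [-0.53   0.294 -0.075] w 0.0134
tool shift mm [ 19.9  -2.2 -25.9]
```

View pics/s10.png

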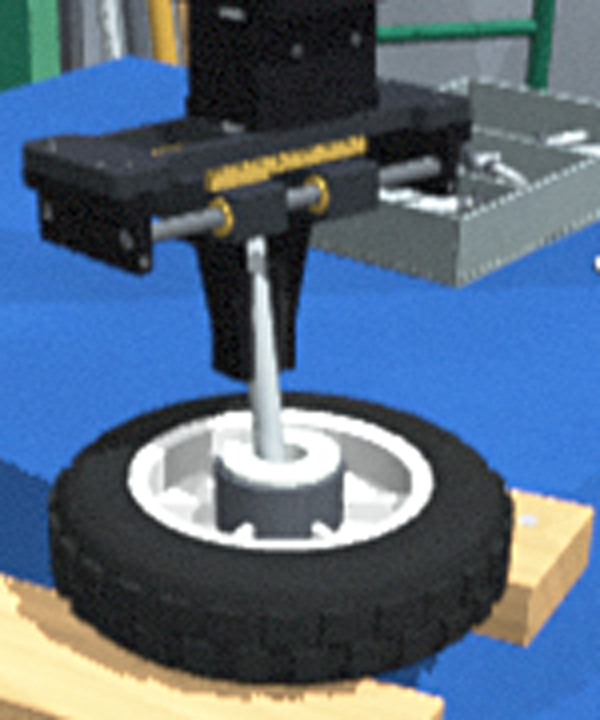

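Call:
play_rows([
  {"x":0,"y":0,"z":-1,"spin":0},
  {"x":0,"y":0,"z":0,"spin":0},
], newtons=8)

```text
time: 11.45
position: [0.5354, 0.1855, 0.1367]
tool_rot: [0.994, -0.103, 0.031, 0.013]
ft_force: [2.3, -0.9, 5.1]
grip_width: 0.0138
```

```bash
python3 d.py .5535 .1848 .164;python3 - <<'E'
from rig import cams
from h import *
s=cams.camera("scene");crop(s,300,80,150,180,4,"pics/s11.png") 
E
```

```text
t 11.45 p [0.5354 0.1855 0.1367] phi deg -11.81 tool z [ 0.058 -0.031 -0.998] F [ 2.32 -0.91  5.13] M [-0.309 -0.26  -0.05 ] w 0.0138
tool shift mm [ 19.6  -2.6 -26.2]
```

View pics/s11.png

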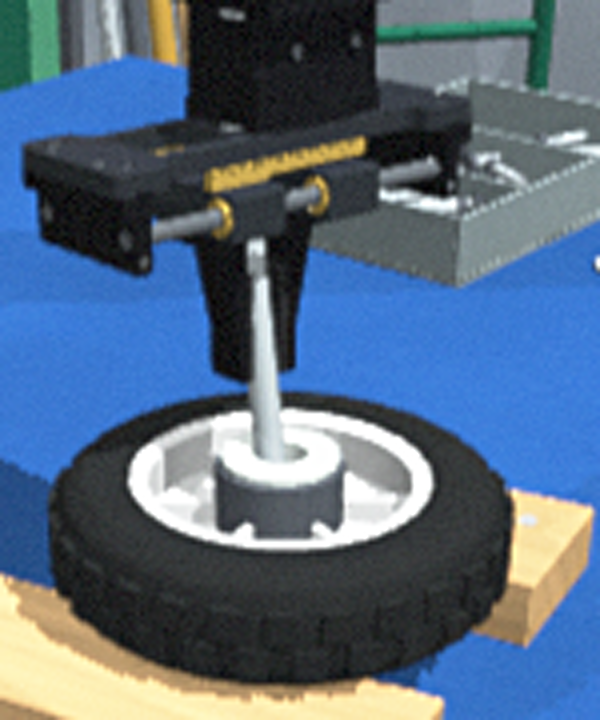

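Call:
play_rows([
  {"x":0,"y":0,"z":0,"spin":0},
  {"x":-0.5,"y":0,"z":-4,"spin":0},
  {"x":0,"y":0,"z":0,"spin":0},
], newtons=20)

```text
time: 11.8
position: [0.5346, 0.1856, 0.1402]
tool_rot: [0.994, -0.103, 0.03, 0.013]
ft_force: [2.1, -1.6, 3.4]
grip_width: 0.0131
```

```bash
python3 d.py .5535 .1848 .164
```

```text
t 11.8 p [0.5346 0.1856 0.1402] phi deg -11.81 tool z [ 0.058 -0.031 -0.998] F [ 2.14 -1.59  3.36] M [-0.198 -0.361 -0.045] w 0.0131
tool shift mm [ 20.1  -2.6 -22.6]
```

Call:
play_rows([
  {"x":-1,"y":0,"z":-4,"spin":0},
  {"x":0,"y":0,"z":0,"spin":0},
])

```text
time: 12.0
position: [0.5337, 0.1864, 0.1442]
tool_rot: [0.994, -0.103, 0.031, 0.012]
ft_force: [2.6, -0.5, 1.3]
grip_width: 0.0133
```

```bash
python3 d.py .5535 .1848 .164;python3 - <<'E'
from rig import cams
from h import *
s=cams.camera("scene");crop(s,300,80,150,180,4,"pics/s12.png") 
E
```

```text
t 12.0 p [0.5337 0.1864 0.1442] phi deg -11.82 tool z [ 0.059 -0.03  -0.998] F [ 2.63 -0.47  1.35] M [-0.02  -0.477 -0.011] w 0.0133
tool shift mm [ 21.   -2.2 -18.6]
```

View pics/s12.png

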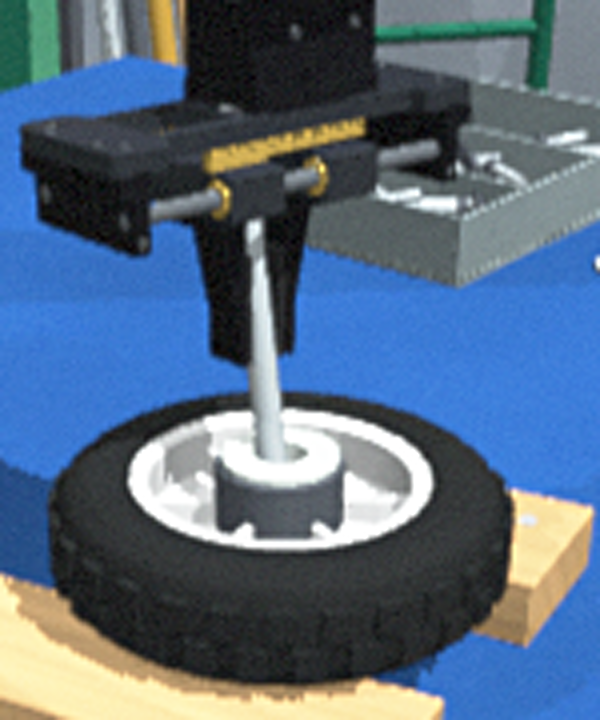

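Call:
play_rows([
  {"x":0,"y":0,"z":0,"spin":0},
  {"x":3,"y":-1,"z":0,"spin":0},
  {"x":3,"y":0,"z":0,"spin":0},
  {"x":3,"y":0,"z":0,"spin":0},
], newtons=7)

```text
time: 12.45
position: [0.5361, 0.1856, 0.1423]
tool_rot: [0.994, -0.103, 0.023, 0.013]
ft_force: [0.1, 0.1, -0.9]
grip_width: 0.0139
```

```bash
cat > e.py <<'E'
from d import *
o=robot.get_obs(); r=R.from_quat(o["tool_rot"]).as_matrix(); p=o["position"]; g=p-.0187*r[:,2]
h=np.array([.5552,.1814,.104]); a=r[:2,0]/np.linalg.norm(r[:2,0]); b=np.array([a[1],-a[0]])
d=(g-h)[:2]
print("t",round(o["time"],2),"grip rel mm: x",(d@a*1e3).round(1),"y",(d@b*1e3).round(1),"z",(g[2]*1e3).round(1),"F tool x,y,up",(o["ft_force"][:2]@a).round(1),(o["ft_force"][:2]@b).round(1),o["ft_force"][2].round(1),"M",o["moment"].round(2),"tz",r[:,2].round(3),"w",round(o["grip_width"],4))
E
python3 e.py
```

```text
t 12.45 grip rel mm: x -20.5 y -0.6 z 161.0 F tool x,y,up 0.1 -0.1 -0.9 M [ 0.01  0.37 -0.07] tz [ 0.043 -0.031 -0.999] w 0.0139
```

Call:
play_rows([
  {"x":3,"y":0,"z":0,"spin":0},
  {"x":3,"y":0,"z":0,"spin":0},
])

```text
time: 12.65
position: [0.5392, 0.1841, 0.1412]
tool_rot: [0.994, -0.103, 0.019, 0.014]
ft_force: [-1.5, 0.8, -2.0]
grip_width: 0.0136
```

```bash
python3 e.py
```

```text
t 12.65 grip rel mm: x -17.0 y 0.2 z 159.8 F tool x,y,up -1.6 -0.4 -2.0 M [-0.07  0.37 -0.  ] tz [ 0.035 -0.032 -0.999] w 0.0136
```

Call:
play_rows([
  {"x":4,"y":0,"z":0,"spin":0},
  {"x":0,"y":0,"z":0,"spin":0},
])

```text
time: 12.85
position: [0.5431, 0.1828, 0.1408]
tool_rot: [0.994, -0.103, 0.018, 0.015]
ft_force: [-0.7, -0.3, -2.5]
grip_width: 0.0135
```

```bash
python3 e.py
```

```text
t 12.85 grip rel mm: x -12.9 y 0.7 z 159.5 F tool x,y,up -0.7 0.4 -2.5 M [-0.13  0.17 -0.02] tz [ 0.034 -0.033 -0.999] w 0.0135
```

Call:
play_rows([
  {"x":0,"y":0,"z":0,"spin":0},
  {"x":-1.5,"y":0,"z":0,"spin":0},
  {"x":0,"y":0,"z":3,"spin":0},
  {"x":0,"y":0,"z":3,"spin":0},
], newtons=40)

```text
time: 13.25
position: [0.5426, 0.1829, 0.135]
tool_rot: [0.994, -0.103, 0.019, 0.014]
ft_force: [-0.7, -1.0, -2.1]
grip_width: 0.0134
```

```bash
python3 e.py
```

```text
t 13.25 grip rel mm: x -13.4 y 0.6 z 153.6 F tool x,y,up -0.5 1.1 -2.1 M [-0.07  0.31 -0.01] tz [ 0.036 -0.032 -0.999] w 0.0134
```

Call:
play_rows([
  {"x":0,"y":0,"z":-6,"spin":0},
  {"x":3,"y":0,"z":-8,"spin":0},
  {"x":4,"y":0,"z":-8,"spin":0},
  {"x":5,"y":0,"z":-8,"spin":0},
], newtons=8)

```text
time: 13.65
position: [0.5513, 0.1819, 0.1656]
tool_rot: [0.994, -0.103, 0.016, 0.014]
ft_force: [-1.0, 0.2, -2.5]
grip_width: 0.0138
```

```bash
python3 e.py;python3 - <<'E'
from rig import cams
from h import *
s=cams.camera("scene");crop(s,300,80,150,180,4,"pics/s13.png") 
E
```

```text
t 13.65 grip rel mm: x -4.6 y -0.2 z 184.3 F tool x,y,up -1.0 -0.0 -2.5 M [ 0.29  0.49 -0.03] tz [ 0.03  -0.032 -0.999] w 0.0138
```

View pics/s13.png

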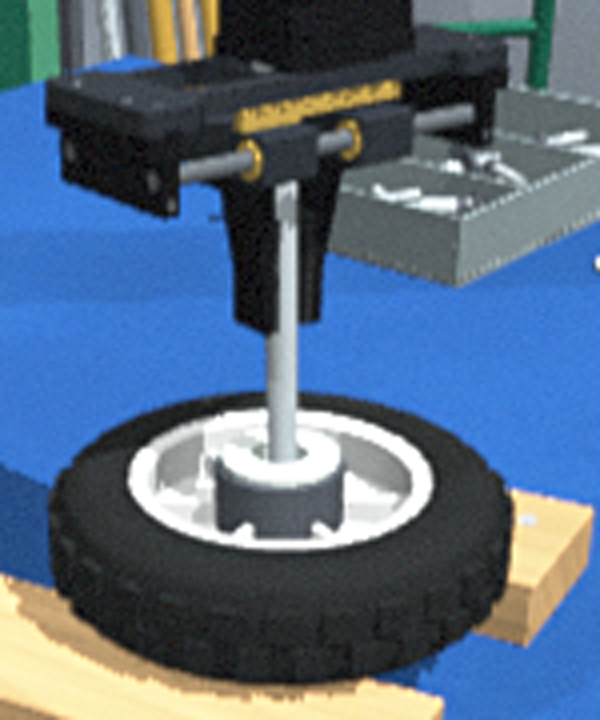

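Call:
play_rows([
  {"x":5,"y":0,"z":0,"spin":0},
  {"x":5,"y":0,"z":0,"spin":0},
  {"x":5,"y":0,"z":0,"spin":0},
  {"x":5,"y":0,"z":0,"spin":0},
])

```text
time: 14.1
position: [0.574, 0.1785, 0.1691]
tool_rot: [0.994, -0.104, 0.018, 0.013]
ft_force: [-2.2, 1.0, -1.7]
grip_width: 0.0137
```

```bash
python3 e.py
```

```text
t 14.1 grip rel mm: x 18.3 y -1.4 z 187.8 F tool x,y,up -2.3 -0.5 -1.7 M [0.48 0.55 0.04] tz [ 0.034 -0.029 -0.999] w 0.0137
```

Call:
play_rows([
  {"x":4,"y":0,"z":4,"spin":0},
  {"x":4,"y":0,"z":4,"spin":0},
  {"x":0,"y":0,"z":3,"spin":0},
])

```text
time: 14.4
position: [0.5843, 0.1758, 0.1585]
tool_rot: [0.994, -0.104, 0.019, 0.013]
ft_force: [-3.0, 0.5, 0.9]
grip_width: 0.014
```

```bash
python3 e.py
```

```text
t 14.4 grip rel mm: x 28.9 y -0.9 z 177.1 F tool x,y,up -3.0 0.2 0.9 M [ 0.26  0.59 -0.04] tz [ 0.036 -0.03  -0.999] w 0.014
```

Call:
play_rows([
  {"x":-0.5,"y":0,"z":3,"spin":0},
  {"x":-0.5,"y":0,"z":2,"spin":0},
  {"x":0,"y":0,"z":0,"spin":0},
])

```text
time: 14.7
position: [0.583, 0.1758, 0.1522]
tool_rot: [0.994, -0.104, 0.019, 0.013]
ft_force: [-1.3, 1.5, -0.3]
grip_width: 0.0143
```

```bash
python3 e.py
```

```text
t 14.7 grip rel mm: x 27.6 y -0.7 z 170.9 F tool x,y,up -1.6 -1.2 -0.3 M [ 0.24  0.4  -0.02] tz [ 0.034 -0.03  -0.999] w 0.0143
```

Call:
play_rows([
  {"x":0,"y":0,"z":0,"spin":0},
  {"x":-0.5,"y":0,"z":2,"spin":0},
  {"x":-0.5,"y":0,"z":2,"spin":0},
], newtons=35)

```text
time: 15.0
position: [0.5828, 0.176, 0.1497]
tool_rot: [0.994, -0.104, 0.02, 0.013]
ft_force: [-3.9, 0.5, 12.3]
grip_width: 0.0129
```

```bash
python3 e.py
```

```text
t 15.0 grip rel mm: x 27.3 y -0.8 z 168.4 F tool x,y,up -3.9 0.3 12.3 M [ 0.07  1.06 -0.05] tz [ 0.036 -0.03  -0.999] w 0.0129
```

Call:
play_rows([
  {"x":-2,"y":0,"z":2,"spin":0},
  {"x":-1.5,"y":0,"z":3,"spin":0},
], newtons=30)

```text
time: 15.2
position: [0.5825, 0.1763, 0.1491]
tool_rot: [0.994, -0.103, 0.024, 0.013]
ft_force: [-4.0, 0.3, 14.3]
grip_width: 0.0132
```

```bash
python3 e.py
```

```text
t 15.2 grip rel mm: x 26.8 y -1.0 z 167.8 F tool x,y,up -4.0 0.6 14.3 M [-0.    1.26  0.02] tz [ 0.044 -0.031 -0.999] w 0.0132
```

Call:
play_rows([
  {"x":-3,"y":0,"z":5,"spin":0},
  {"x":-3,"y":0,"z":5,"spin":0},
], newtons=32)

```text
time: 15.4
position: [0.581, 0.1767, 0.1455]
tool_rot: [0.994, -0.102, 0.029, 0.013]
ft_force: [-3.0, -0.9, 16.8]
grip_width: 0.0133
```

```bash
python3 e.py
```

```text
t 15.4 grip rel mm: x 25.0 y -1.0 z 164.1 F tool x,y,up -2.8 1.5 16.8 M [-0.25  1.16  0.04] tz [ 0.055 -0.032 -0.998] w 0.0133
```

Call:
play_rows([
  {"x":-3,"y":0,"z":5,"spin":0},
  {"x":-3,"y":0,"z":5,"spin":0},
], newtons=36)

```text
time: 15.6
position: [0.5797, 0.177, 0.1424]
tool_rot: [0.994, -0.101, 0.035, 0.013]
ft_force: [-4.8, -1.4, 17.0]
grip_width: 0.0136
```

```bash
python3 e.py;python3 - <<'E'
from rig import cams
from h import *
s=cams.camera("scene");crop(s,300,80,150,180,4,"pics/s14.png") 
E
```

```text
t 15.6 grip rel mm: x 23.5 y -1.0 z 161.1 F tool x,y,up -4.4 2.4 17.0 M [-0.25  1.16  0.08] tz [ 0.067 -0.034 -0.997] w 0.0136
```

View pics/s14.png

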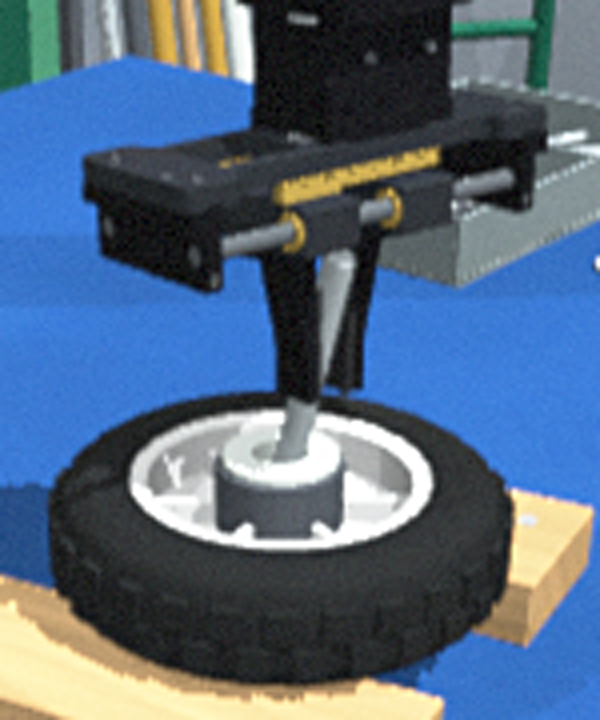

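```bash
cat > f.py <<'E'
from h import *
import pickle,sys
t,s=pickle.load(open("c0.pkl","rb"))
def plane(px,phi,off=0):
    o,d=ray(s,px); a=np.array([np.cos(phi),np.sin(phi),0]); n=np.array([-a[1],a[0],0])
    h=np.array([.5566,.1819,.104]); 
    k=((h-o)@n+off)/(d@n); P=o+k*d; return (P-h)@a*1e3,P[2]*1e3
E
python3 - <<'E'
from f import *
phi=np.radians(-11.7)
q=lambda u,v:((u+.5)/4-.5+300,(v+.5)/4-.5+80)
for p in [(343,257),(290,452),(318,370),(281,452)]: print(p,plane(q(*p),phi))
E
```

```text
(343, 257) (np.float64(36.01621943787863), np.float64(207.16474838673233))
(290, 452) (np.float64(5.926031419974117), np.float64(106.63827924831921))
(318, 370) (np.float64(23.028030211551968), np.float64(152.47896390248604))
(281, 452) (np.float64(-0.40935076693567285), np.float64(104.19352041055375))
```

Call:
play_rows([
  {"x":-3,"y":0,"z":6,"spin":0},
  {"x":-3,"y":0,"z":6,"spin":0},
], newtons=36)

```text
time: 15.85
position: [0.5782, 0.1774, 0.1379]
tool_rot: [0.994, -0.1, 0.041, 0.014]
ft_force: [-7.3, -1.1, 22.2]
grip_width: 0.0129
```

```bash
python3 e.py
```

```text
t 15.85 grip rel mm: x 21.8 y -1.0 z 156.5 F tool x,y,up -7.0 2.5 22.2 M [-0.27  1.42  0.02] tz [ 0.079 -0.035 -0.996] w 0.0129
```

Call:
play_rows([
  {"x":-4,"y":0,"z":0,"spin":0},
  {"x":-4,"y":0,"z":0,"spin":0},
], newtons=10)

```text
time: 16.05
position: [0.5747, 0.1785, 0.1402]
tool_rot: [0.994, -0.1, 0.047, 0.013]
ft_force: [0.8, -0.5, -0.3]
grip_width: 0.0138
```

```bash
python3 e.py
```

```text
t 16.05 grip rel mm: x 17.9 y -1.3 z 158.8 F tool x,y,up 0.9 0.4 -0.3 M [-0.03 -0.17 -0.  ] tz [ 0.091 -0.036 -0.995] w 0.0138
```

Call:
play_rows([
  {"x":0,"y":0,"z":1,"spin":0},
  {"x":-1,"y":0,"z":5,"spin":0},
  {"x":-1,"y":0,"z":6,"spin":0},
], newtons=36)

```text
time: 16.35
position: [0.5762, 0.1783, 0.1313]
tool_rot: [0.994, -0.099, 0.05, 0.013]
ft_force: [-2.4, -0.2, 11.8]
grip_width: 0.0134
```

```bash
python3 e.py
```

```text
t 16.35 grip rel mm: x 19.3 y -1.4 z 149.9 F tool x,y,up -2.3 0.7 11.8 M [-0.14  0.83  0.02] tz [ 0.096 -0.036 -0.995] w 0.0134
```

Call:
play_rows([
  {"x":-4,"y":0,"z":0,"spin":0},
  {"x":-3,"y":0,"z":0,"spin":0},
  {"x":0,"y":0,"z":0,"spin":0},
], newtons=10)

```text
time: 16.65
position: [0.5745, 0.1788, 0.1318]
tool_rot: [0.993, -0.099, 0.055, 0.013]
ft_force: [1.0, -0.6, 1.1]
grip_width: 0.0134
```

```bash
python3 e.py;python3 - <<'E'
from rig import cams
from h import *
s=cams.camera("scene");crop(s,300,80,150,180,4,"pics/s15.png") 
E
```

```text
t 16.65 grip rel mm: x 17.3 y -1.5 z 150.4 F tool x,y,up 1.1 0.4 1.1 M [-0.24  0.02 -0.  ] tz [ 0.108 -0.038 -0.993] w 0.0134
```

View pics/s15.png

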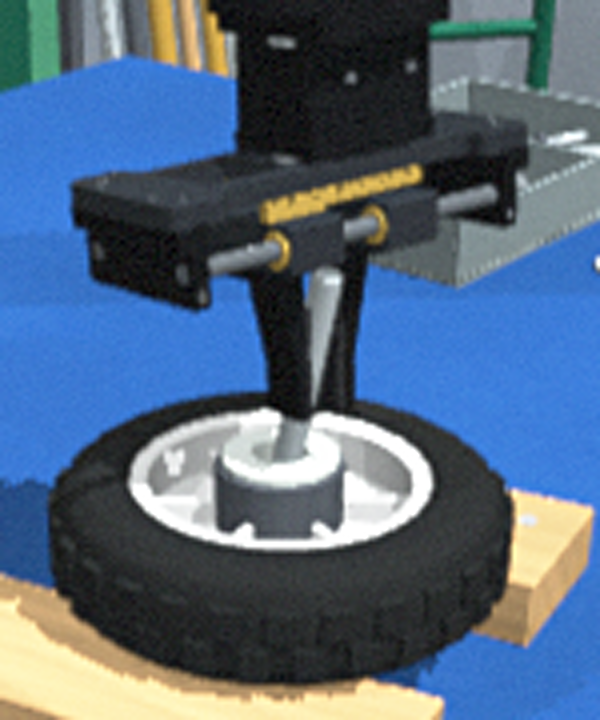

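```bash
python3 - <<'E'
from f import *
phi=np.radians(-11.7)
q=lambda u,v:((u+.5)/4-.5+300,(v+.5)/4-.5+80)
x,z=plane(q(328,275),phi); print(x,z)
for r in (-12,-10): 
  L=np.arcsin((x-r)/170); print(r,np.degrees(L),z-170*np.cos(L))
E
python3 -c "
from rig import robot;print(robot.get_obs()['q'])"
```

```text
27.114999428790323 196.75935745588757
-12 13.302266383756198 31.320496181742755
-10 12.61058467647109 30.860361625891983
[ 0.14321668  0.58241888  1.64725536 -0.07220078  0.81236865  1.95917643]
```

Call:
play_rows([
  {"x":0,"y":0,"z":1,"spin":0},
  {"x":-2,"y":0,"z":4,"spin":0},
  {"x":-2,"y":0,"z":4,"spin":0},
], newtons=36)

```text
time: 17.0
position: [0.5749, 0.1789, 0.1262]
tool_rot: [0.993, -0.098, 0.059, 0.013]
ft_force: [-1.2, -3.1, 26.1]
grip_width: 0.0134
```

```bash
python3 e.py
```

```text
t 17.0 grip rel mm: x 17.6 y -1.7 z 144.8 F tool x,y,up -0.5 3.2 26.1 M [-0.72  0.6   0.03] tz [ 0.114 -0.038 -0.993] w 0.0134
```

Call:
play_rows([
  {"x":0,"y":0,"z":-5,"spin":0},
  {"x":0,"y":0,"z":-8,"spin":0},
  {"x":-2,"y":0,"z":-8,"spin":0},
  {"x":-3,"y":0,"z":-8,"spin":0},
], newtons=12)

```text
time: 17.4
position: [0.5651, 0.1812, 0.1526]
tool_rot: [0.993, -0.099, 0.056, 0.013]
ft_force: [1.8, -1.1, -4.8]
grip_width: 0.0138
```

```bash
python3 e.py;python3 - <<'E'
from rig import cams
from h import *
s=cams.camera("scene");crop(s,300,80,150,180,4,"pics/s16.png") 
E
```

```text
t 17.4 grip rel mm: x 7.6 y -2.1 z 171.2 F tool x,y,up 2.0 0.7 -4.8 M [-0.13 -0.49 -0.03] tz [ 0.109 -0.037 -0.993] w 0.0138
```

View pics/s16.png

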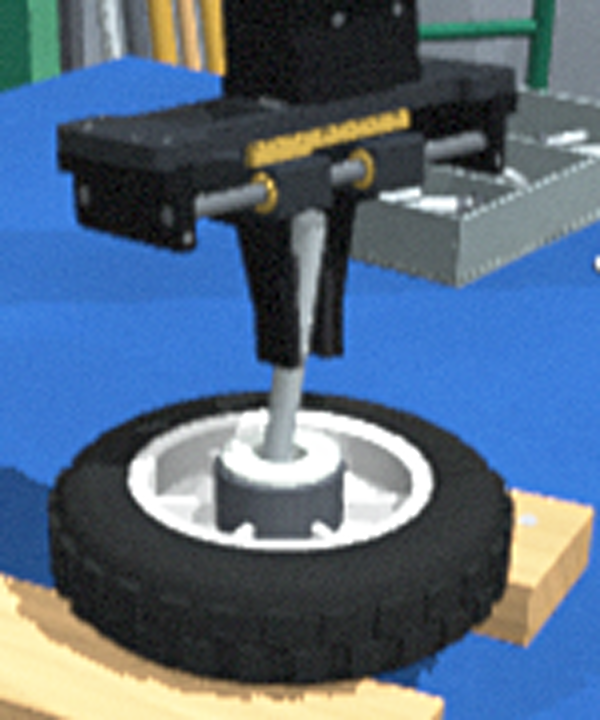

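Call:
play_rows([
  {"x":-5,"y":0,"z":0,"spin":0},
  {"x":-5,"y":0,"z":0,"spin":0},
  {"x":-3,"y":0,"z":0,"spin":0},
], newtons=8)

```text
time: 17.75
position: [0.5518, 0.184, 0.1535]
tool_rot: [0.993, -0.099, 0.058, 0.013]
ft_force: [2.2, -1.5, -0.4]
grip_width: 0.0136
```

```bash
python3 e.py;python3 - <<'E'
from rig import cams
from h import *
s=cams.camera("scene");crop(s,300,80,150,180,4,"pics/s17.png") 
E
```

```text
t 17.75 grip rel mm: x -6.0 y -2.2 z 172.1 F tool x,y,up 2.4 1.0 -0.4 M [-0.28 -0.44 -0.05] tz [ 0.113 -0.038 -0.993] w 0.0136
```

View pics/s17.png

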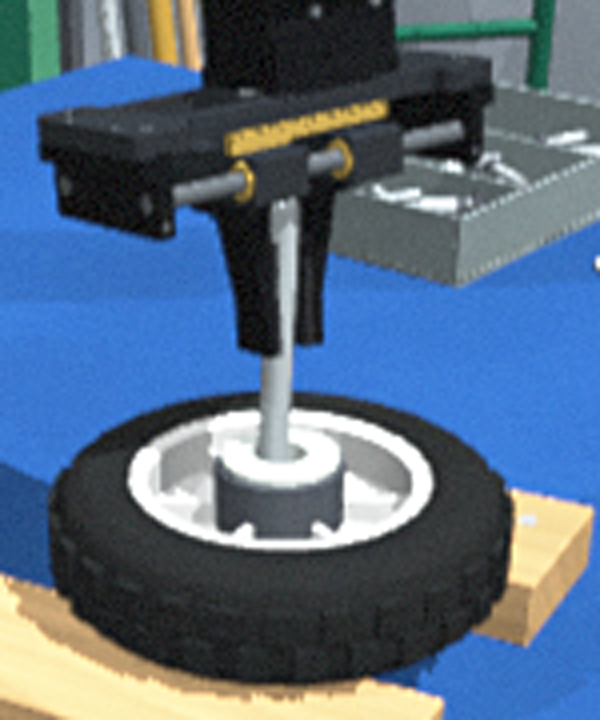

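Call:
play_rows([
  {"x":-2,"y":0,"z":0,"spin":0},
  {"x":5,"y":0,"z":-5,"spin":0},
  {"x":2,"y":1,"z":-10,"spin":0},
  {"x":1.2,"y":0,"z":-10,"spin":0},
  {"x":1.2,"y":0,"z":-10,"spin":0},
  {"x":1.2,"y":0,"z":-10,"spin":0},
], newtons=12)

```text
time: 18.4
position: [0.5504, 0.1833, 0.1995]
tool_rot: [0.994, -0.099, 0.052, 0.014]
ft_force: [0.1, 0.2, -1.5]
grip_width: 0.0136
```

```bash
python3 e.py;python3 - <<'E'
from rig import cams
from h import *
s=cams.camera("scene");crop(s,300,30,150,190,4,"pics/s18.png") 
E
```

```text
t 18.4 grip rel mm: x -7.1 y -1.3 z 218.1 F tool x,y,up 0.0 -0.2 -1.5 M [ 0.09 -0.    0.05] tz [ 0.1   -0.038 -0.994] w 0.0136
```

View pics/s18.png

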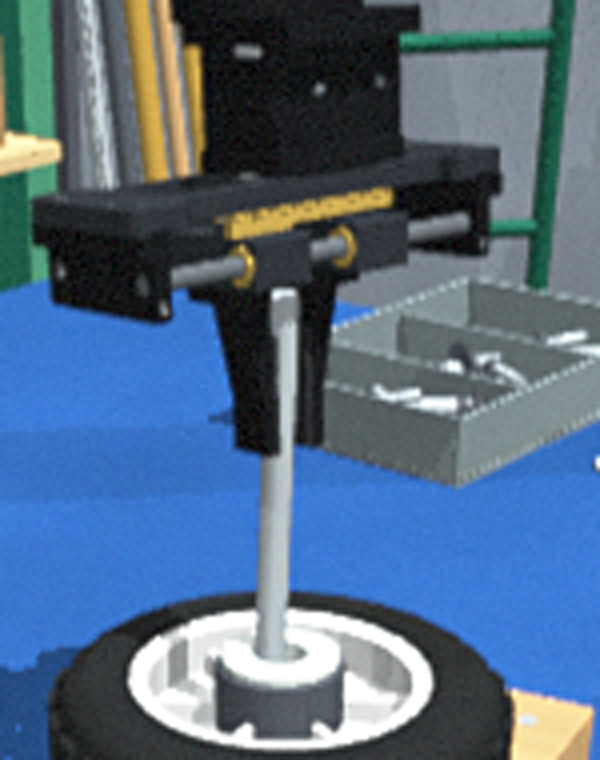

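Call:
play_rows([
  {"x":3,"y":0,"z":0,"spin":0},
  {"x":2,"y":0,"z":-12,"spin":0},
  {"x":2,"y":0,"z":-14,"spin":0},
  {"x":2,"y":0,"z":-14,"spin":0},
  {"x":1.4,"y":0,"z":-14,"spin":0},
], newtons=25)

```text
time: 18.95
position: [0.5533, 0.1832, 0.2561]
tool_rot: [0.994, -0.099, 0.049, 0.014]
ft_force: [-0.1, 0.4, -2.8]
grip_width: 0.0134
```

```bash
python3 e.py; python3 d.py .582 -.2031
```

```text
t 18.95 grip rel mm: x -4.1 y -1.7 z 274.7 F tool x,y,up -0.2 -0.4 -2.8 M [0.07 0.06 0.03] tz [ 0.095 -0.038 -0.995] w 0.0134
t 18.95 p [0.5533 0.1832 0.2561] phi deg -11.32 tool z [ 0.095 -0.038 -0.995] F [-0.09  0.42 -2.8 ] M [0.073 0.057 0.025] w 0.0134
tool shift mm [103.4 372.9  17.3]
```

Call:
play_rows([
  {"x":10,"y":37,"z":1.7,"spin":0},
  {"x":10,"y":37,"z":1.7,"spin":0},
  {"x":10,"y":37,"z":1.7,"spin":0},
  {"x":10,"y":37,"z":1.7,"spin":0},
  {"x":10,"y":37,"z":1.7,"spin":0},
  {"x":10,"y":37,"z":1.7,"spin":0},
  {"x":10,"y":37,"z":1.7,"spin":0},
  {"x":0,"y":0,"z":0,"spin":0},
])

```text
time: 19.75
position: [0.5733, -0.0924, 0.257]
tool_rot: [0.994, -0.096, 0.05, 0.013]
ft_force: [-0.4, 0.2, -2.7]
grip_width: 0.0133
```

```bash
python3 d.py .582 -.2031 .256;python3 - <<'E'
from rig import cams
from h import *
s=cams.camera("top");crop(s,160,200,130,130,5,"pics/t19.png") 
crop(s,205,247,36,36,18,"pics/t19b.png") 
import pickle
t,_=pickle.load(open("c0.pkl","rb"))
crop(t,205,247,36,36,18,"pics/t0b.png") 
s=cams.camera("scene");crop(s,100,40,330,250,2,"pics/s19.png") 
E
```

```text
t 19.75 p [ 0.5733 -0.0924  0.257 ] phi deg -10.99 tool z [ 0.096 -0.035 -0.995] F [-0.39  0.25 -2.73] M [0.142 0.114 0.034] w 0.0133
tool shift mm [ 29.4 106.9   5.8]
```

View pics/t19b.png

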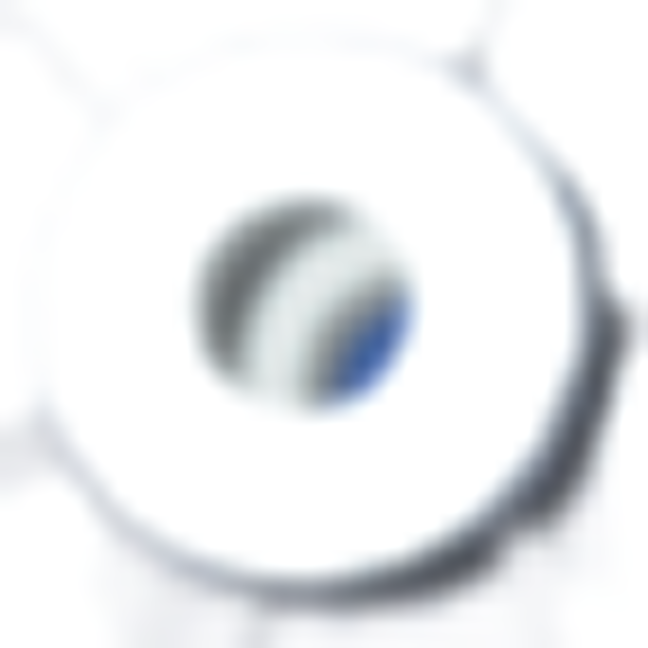

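View pics/t0b.png

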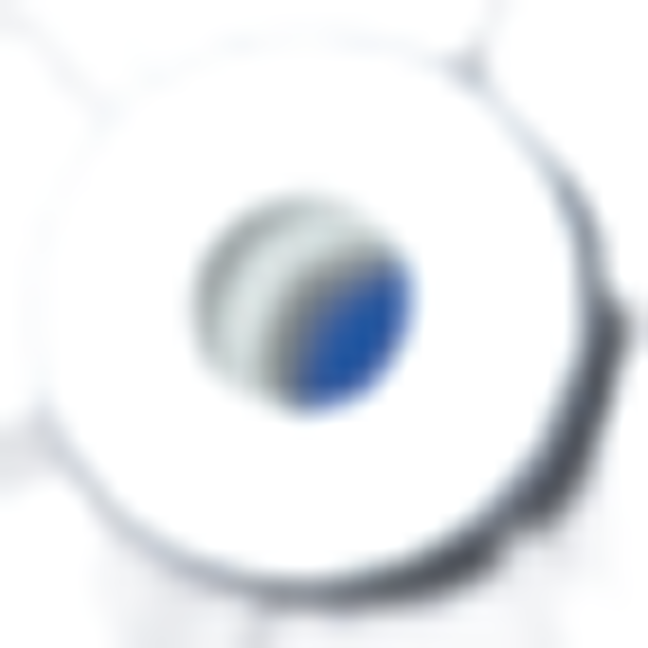

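View pics/s19.png

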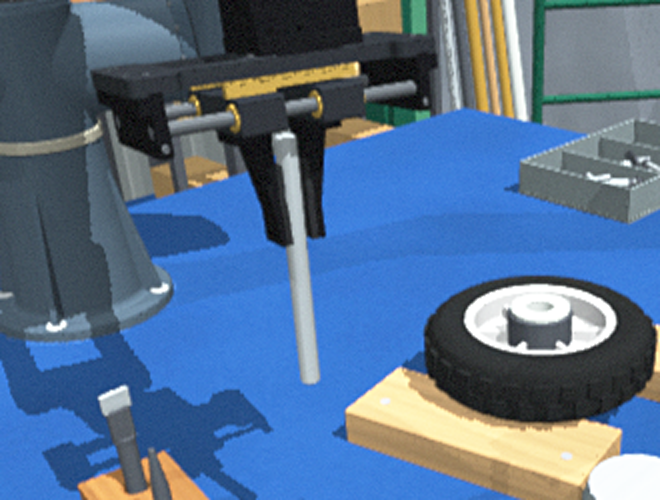

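View pics/t19.png

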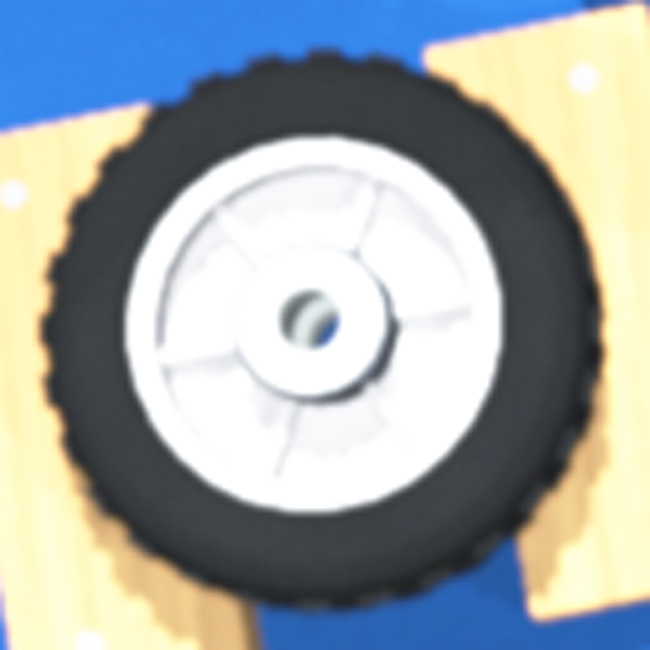

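```bash
python3 - <<'E'
from h import *
import pickle
t,_=pickle.load(open("c0.pkl","rb"))
hub=atz(t,((310.5)/5-.5+160,(320)/5-.5+200),.104)
f=18
for src,zs,out in (("t0b",[.052],"o0"),("t19b",[.030,.026],"o1")):
    im=cv2.imread(f"pics/{src}.png")
    def dr(z,r,c):
        P=[((proj(t,[hub[0]+r*np.cos(a),hub[1]+r*np.sin(a),z])-[205,247]+.5)*f-.5) for a in np.linspace(0,6.283,120)]
        cv2.polylines(im,[np.array(P).astype(int)],True,c,1)
    dr(.104,.013,(0,0,0)); dr(.078,.013,(0,255,255))
    for z,c in zip(zs,[(0,0,255),(0,160,0)]):
        dr(z,.013,c); dr(z,.018,c)
    cv2.imwrite(f"pics/{out}.png",im)
E
cd pics; python3 -c "
import cv2,numpy as np
cv2.imwrite('oo.png',cv2.resize(np.hstack([cv2.imread('o0.png')[130:480,130:480],cv2.imread('o1.png')[130:480,130:480]]),(800,400)))"
```

```text
(no output)
```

View pics/oo.png

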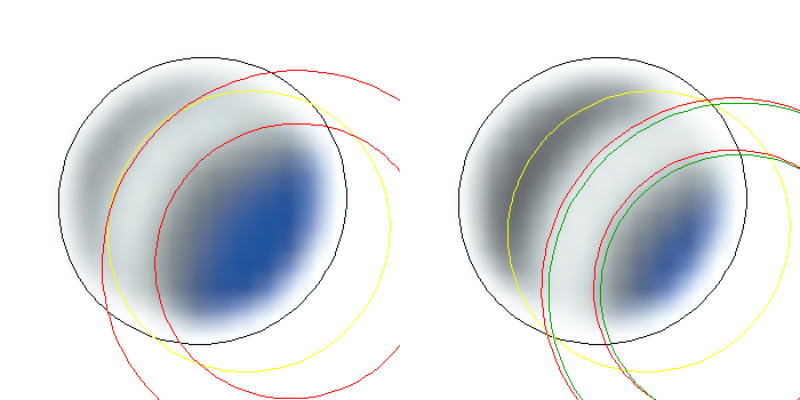

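Run:
```python
from h import *
import pickle
from scipy.ndimage import map_coordinates as mc
t,_=pickle.load(open("c0.pkl","rb"))
hub=atz(t,((310.5)/5-.5+160,(320)/5-.5+200),.104)
def score(im,r):
    g=im.astype(float).sum(2); res=[]
    for z in np.arange(.010,.062,.002):
        v=[]
        for a in np.radians(np.arange(20,110,5)):
            p=proj(t,[hub[0]+r*np.cos(a),hub[1]+r*np.sin(a),z]); c=proj(t,[hub[0],hub[1],z]); m=proj(t,[hub[0],hub[1],.104])
            if np.linalg.norm(p-m)>5: continue
            u=(c-p)/np.linalg.norm(c-p)
            A=mc(g,[[p[1]-u[1]],[p[0]-u[0]]],order=1)[0];B=mc(g,[[p[1]+u[1]],[p[0]+u[0]]],order=1)[0]; v.append(A-B)
        res.append((round(z*1e3),len(v),round(np.mean(v)) if v else 0))
    return res
a=cv2.imread("pics/t19b.png"); a=cv2.resize(a,(36,36),interpolation=cv2.INTER_AREA)
full=np.zeros((480,640,3),np.uint8); full[247:283,205:241]=a
print("before",score(t["img"],.013)); print("after",score(full,.013))
```

```text
before [(10, 12, -3), (12, 13, 10), (14, 13, 27), (16, 14, 38), (18, 14, 52), (20, 14, 66), (22, 15, 74), (24, 15, 85), (26, 16, 97), (28, 16, 107), (30, 16, 118), (32, 16, 127), (34, 17, 140), (36, 17, 151), (38, 17, 163), (40, 17, 175), (42, 17, 187), (44, 17, 197), (46, 17, 204), (48, 17, 208), (50, 17, 209), (52, 17, 205), (54, 18, 200), (56, 18, 188), (58, 18, 169), (60, 18, 143)]
after [(10, 12, 124), (12, 13, 143), (14, 13, 167), (16, 14, 180), (18, 14, 198), (20, 14, 213), (22, 15, 217), (24, 15, 219), (26, 16, 211), (28, 16, 203), (30, 16, 192), (32, 16, 177), (34, 17, 157), (36, 17, 132), (38, 17, 106), (40, 17, 77), (42, 17, 46), (44, 17, 15), (46, 17, -18), (48, 17, -52), (50, 17, -86), (52, 17, -121), (54, 18, -146), (56, 18, -176), (58, 18, -198), (60, 18, -212)]
```

Run:
```python
from h import *
import pickle
_,s=pickle.load(open("c0.pkl","rb"))
G=np.array([.5733,-.0924,.257])-.0187*np.array([.096,-.035,-.995]); print(G)
a=np.array([.982,-.19,0])
for deg in(-4,-2,0,2,4):
    th=np.radians(deg); ax=np.cos(th)*np.array([0,0,1])+np.sin(th)*a
    print(deg,proj(s,G-.123*ax),proj(s,G+.047*ax))
```

```text
[ 0.5715048 -0.0917455  0.2756065]
-4 [257.40748891 232.12823581] [238.23396908 107.2512314 ]
-2 [255.95762321 231.01593037] [238.83179292 107.47563284]
0 [254.50848558 229.82014853] [239.43879648 107.74904427]
2 [253.06130399 228.5430803 ] [240.05419897 108.07139434]
4 [251.61726678 227.18690097] [240.67719708 108.44253384]
```

Run:
```python
from rig import cams
from h import *
s=cams.camera("scene");crop(s,220,80,60,160,5,"pics/s20.png")
```

```text
(no output)
```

View pics/s20.png

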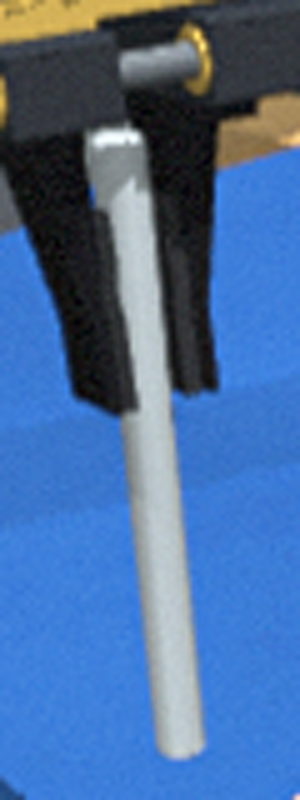

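Run:
```python
from h import *
import pickle
_,s=pickle.load(open("c0.pkl","rb"))
G=np.array([.5808,-.1998,.2514])-.0187*np.array([.01,-.018,-1])
tz=np.array([.01,-.018,-1]); print(proj(s,G+.123*tz),proj(s,G-.047*tz)); 
im=cv2.imread("pics/s2.png"); cv2.imwrite("pics/s2z.png",cv2.resize(im[150:460,80:200],None,fx=2.4,fy=2.4*.75))
```

```text
[190.95551101 270.09621187] [163.89716159 137.00770182]
```

View pics/s2z.png

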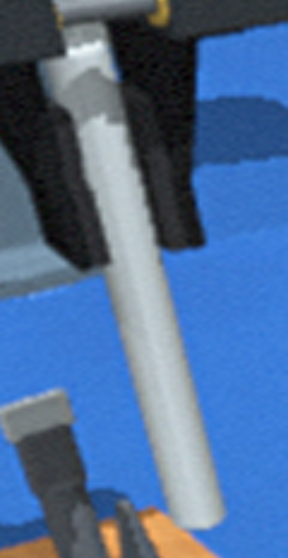

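```bash
python3 d.py .582 -.2031 .256
```

```text
t 19.9 p [ 0.5719 -0.0871  0.2566] phi deg -10.76 tool z [ 0.094 -0.031 -0.995] F [-0.1  -0.15 -2.25] M [ 0.118  0.106 -0.028] w 0.0134
tool shift mm [ 31.4 112.    5.2]
```

Call:
play_rows([
  {"x":9,"y":32,"z":1.5,"spin":0},
  {"x":9,"y":32,"z":1.5,"spin":0},
  {"x":8,"y":28,"z":1.5,"spin":0},
  {"x":4,"y":14,"z":1,"spin":0},
  {"x":0,"y":0,"z":0,"spin":0},
  {"x":0,"y":0,"z":0,"spin":0},
])

```text
time: 20.5
position: [0.5813, -0.188, 0.254]
tool_rot: [0.995, -0.087, 0.046, 0.008]
ft_force: [0.4, -0.1, -1.6]
grip_width: 0.0136
```

```bash
python3 d.py .5815 -.2025 .22
```

```text
t 20.5 p [ 0.5813 -0.188   0.254 ] phi deg -10.03 tool z [ 0.089 -0.023 -0.996] F [ 0.39 -0.08 -1.63] M [0.062 0.166 0.002] w 0.0136
tool shift mm [-0.5 14.  34.2]
```

```bash
python3 d.py .5837 -.2029 .225
```

```text
t 20.5 p [ 0.5813 -0.188   0.254 ] phi deg -10.03 tool z [ 0.089 -0.023 -0.996] F [ 0.39 -0.08 -1.63] M [0.062 0.166 0.002] w 0.0136
tool shift mm [ 2.2 14.  29.4]
```

Call:
play_rows([
  {"x":1.5,"y":8,"z":10,"spin":0},
  {"x":1,"y":6,"z":10,"spin":0},
  {"x":0,"y":0,"z":0,"spin":0},
  {"x":0,"y":0,"z":0,"spin":0},
])

```text
time: 20.9
position: [0.5826, -0.1988, 0.232]
tool_rot: [0.995, -0.085, 0.044, 0.006]
ft_force: [-0.2, -0.1, -1.3]
grip_width: 0.013
```

```bash
python3 d.py .5837 -.2029 .20;python3 - <<'E'
from rig import cams
from h import *
s=cams.camera("scene");crop(s,140,100,100,240,3,"pics/s21.png") 
s=cams.camera("top");crop(s,380,195,90,150,4,"pics/t21.png") 
E
```

```text
t 20.9 p [ 0.5826 -0.1988  0.232 ] phi deg -9.76 tool z [ 0.087 -0.02  -0.996] F [-0.18 -0.12 -1.26] M [0.038 0.105 0.027] w 0.013
tool shift mm [-1.1  3.7 32.1]
```

View pics/s21.png

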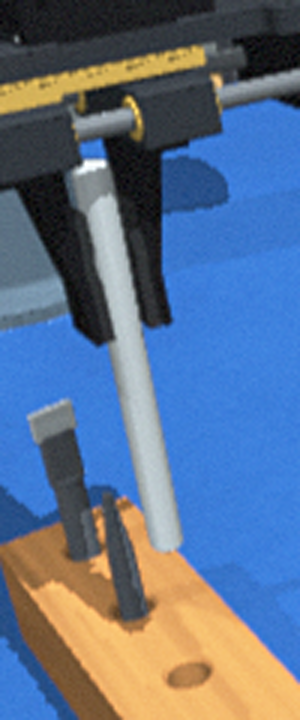

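View pics/t21.png

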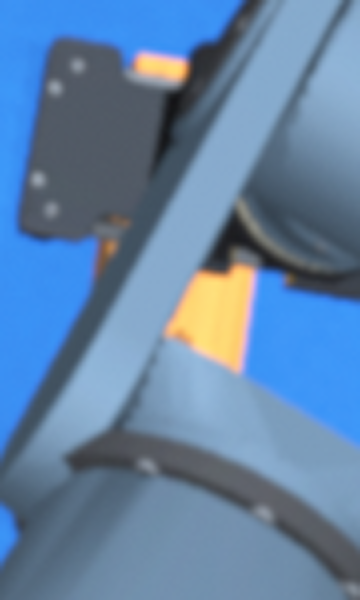

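Run:
```python
from h import *
import pickle
_,s=pickle.load(open("c0.pkl","rb"))
hp=atz(s,((188+.5)/3-.5+140,(675+.5)/3-.5+100),.06); print(hp)
for z in(.1276,.1296): print(z,proj(s,[*hp[:2],z]))
p=((165.5)/3-.5+140,(543.5)/3-.5+100); print(p,atz(s,p,.1276),atz(s,p,.1306))
```

```text
[ 0.58440616 -0.20368277  0.06      ]
0.1276 [193.45468422 284.20089289]
0.1296 [193.17553333 282.92862088]
(194.66666666666666, 280.66666666666663) [ 0.57907755 -0.19848286  0.1276    ] [ 0.5829835  -0.20038715  0.1306    ]
```

Call:
play_rows([
  {"x":1.5,"y":4,"z":0,"spin":0},
  {"x":-0.9,"y":0,"z":10,"spin":0},
  {"x":-0.9,"y":0,"z":10,"spin":0},
  {"x":-0.9,"y":0,"z":10,"spin":0},
  {"x":-0.9,"y":0,"z":10,"spin":0},
  {"x":-0.9,"y":0,"z":10,"spin":0},
  {"x":0,"y":0,"z":0,"spin":0},
  {"x":0,"y":0,"z":0,"spin":0},
])

```text
time: 21.8
position: [0.5831, -0.2034, 0.1771]
tool_rot: [0.995, -0.085, 0.044, 0.006]
ft_force: [-0.1, 0.4, -1.5]
grip_width: 0.0137
```

```bash
python3 d.py .5837 -.2029 .177;python3 - <<'E'
from rig import cams
from h import *
s=cams.camera("scene");crop(s,150,200,100,150,4,"pics/s22.png") 
E
```

```text
t 21.8 p [ 0.5831 -0.2034  0.1771] phi deg -9.76 tool z [ 0.086 -0.02  -0.996] F [-0.14  0.41 -1.52] M [-0.011  0.102 -0.035] w 0.0137
tool shift mm [ 0.5 -0.6  0.2]
```

View pics/s22.png

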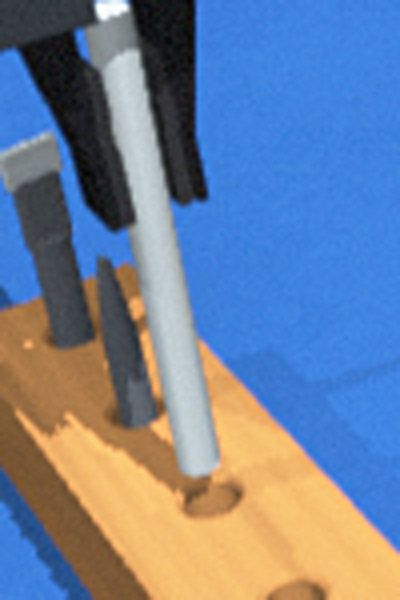

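Run:
```python
from h import *
import pickle
_,s=pickle.load(open("c0.pkl","rb"))
q=lambda u,v:((u+.5)/4-.5+150,(v+.5)/4-.5+200)
hp=atz(s,q(212,498),.06); print("hole",hp)
for z in (.070,.0727,.075): print(z,"tip by scene",atz(s,q(199,468),z),"wanted px",(proj(s,[*hp[:2],z])-[149.5,199.5])*4-.5)
```

```text
hole [ 0.58378026 -0.20280969  0.06      ]
0.07 tip by scene [ 0.57865285 -0.20256752  0.07      ] wanted px [207.02227535 475.24938691]
0.0727 tip by scene [ 0.58167671 -0.20401348  0.0727    ] wanted px [205.66368528 469.0399721 ]
0.075 tip by scene [ 0.58425259 -0.20524521  0.075     ] wanted px [204.50140687 463.72779668]
```

Call:
play_rows([
  {"x":1.3,"y":-1.7,"z":0,"spin":0},
  {"x":-0.5,"y":0,"z":6,"spin":0},
  {"x":-0.5,"y":0,"z":6,"spin":0},
  {"x":-0.4,"y":0,"z":4,"spin":0},
  {"x":0,"y":0,"z":0,"spin":0},
], newtons=15)

```text
time: 22.35
position: [0.5857, -0.2022, 0.1614]
tool_rot: [0.995, -0.085, 0.045, 0.007]
ft_force: [0.4, -0.0, -2.1]
grip_width: 0.0138
```

```bash
python3 d.py .5837 -.2029 .16;python3 - <<'E'
from rig import cams
from h import *
s=cams.camera("scene");crop(s,150,200,100,150,4,"pics/s23.png") 
E
```

```text
t 22.35 p [ 0.5857 -0.2022  0.1614] phi deg -9.74 tool z [ 0.089 -0.021 -0.996] F [ 0.42 -0.01 -2.07] M [0.109 0.104 0.027] w 0.0138
tool shift mm [-1.9  1.   1.2]
```

View pics/s23.png

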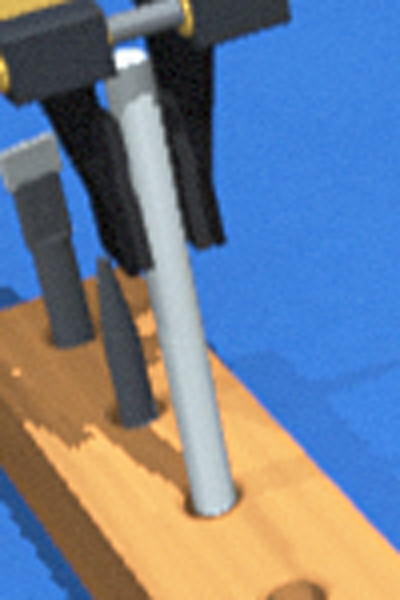

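Call:
play_rows([
  {"x":-1.2,"y":0,"z":3,"spin":0},
  {"x":-0.6,"y":0,"z":6,"spin":0},
  {"x":-0.6,"y":0,"z":6,"spin":0},
], newtons=10)

```text
time: 22.7
position: [0.5856, -0.2027, 0.1467]
tool_rot: [0.995, -0.085, 0.047, 0.007]
ft_force: [0.0, 0.2, -2.5]
grip_width: 0.0136
```

```bash
python3 d.py .5837 -.2029 .12
```

```text
t 22.7 p [ 0.5856 -0.2027  0.1467] phi deg -9.74 tool z [ 0.092 -0.023 -0.996] F [ 0.02  0.17 -2.55] M [0.084 0.068 0.018] w 0.0136
tool shift mm [-4.3  0.3 26.4]
```

Call:
play_rows([
  {"x":-1.2,"y":0,"z":6,"spin":0},
  {"x":-0.8,"y":0,"z":6,"spin":0},
  {"x":-0.6,"y":0,"z":6,"spin":0},
  {"x":-0.5,"y":0,"z":5,"spin":0},
])

```text
time: 23.1
position: [0.5841, -0.2025, 0.1207]
tool_rot: [0.995, -0.085, 0.046, 0.007]
ft_force: [0.1, 0.2, -1.9]
grip_width: 0.0138
```

```bash
python3 d.py .5837 -.2029 .119
```

```text
t 23.1 p [ 0.5841 -0.2025  0.1207] phi deg -9.75 tool z [ 0.09  -0.022 -0.996] F [ 0.12  0.23 -1.88] M [ 0.067  0.075 -0.03 ] w 0.0138
tool shift mm [-0.5  0.4  1.7]
```

Call:
play_rows([
  {"x":0,"y":0,"z":2,"spin":0},
  {"x":0,"y":0,"z":0,"spin":0},
], newtons=5)

```text
time: 23.3
position: [0.5854, -0.203, 0.1191]
tool_rot: [0.995, -0.085, 0.047, 0.007]
ft_force: [0.5, 0.8, -1.0]
grip_width: 0.0134
```

Call:
play_rows([
  {"x":0,"y":0,"z":0,"spin":0},
  {"x":0,"y":0,"z":0,"spin":0},
  {"x":0,"y":0,"z":0,"spin":0},
  {"x":0,"y":0,"z":0,"spin":0},
  {"x":0,"y":0,"z":0,"spin":0},
  {"x":0,"y":0,"z":0,"spin":0},
  {"x":0,"y":0,"z":0,"spin":0},
], grip=0.7)

```text
time: 24.0
position: [0.5864, -0.2037, 0.1202]
tool_rot: [0.995, -0.085, 0.049, 0.008]
ft_force: [-0.3, 0.7, 0.2]
grip_width: 0.0585
```

```bash
python3 d.py .5837 -.2029 .25
python3 - <<'E'
from rig import cams
from h import *
s=cams.camera("scene");crop(s,120,130,160,220,3,"pics/s24.png")
E
```

```text
t 24.0 p [ 0.5864 -0.2037  0.1202] phi deg -9.74 tool z [ 0.095 -0.025 -0.995] F [-0.33  0.66  0.25] M [0.065 0.106 0.082] w 0.0585
tool shift mm [  10.     0.8 -129.4]
```

View pics/s24.png

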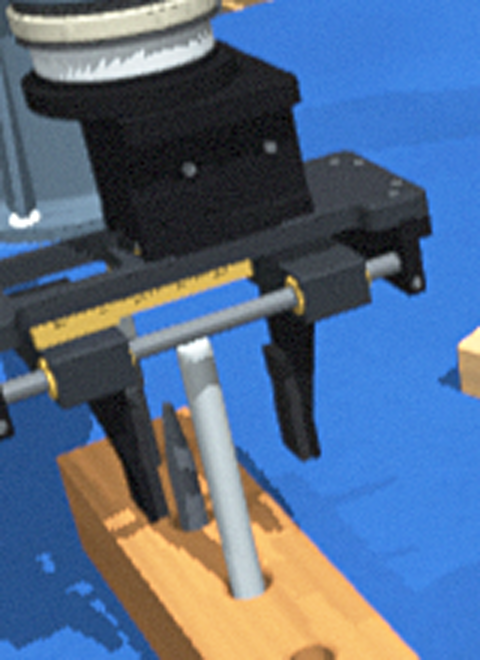

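Call:
play_rows([
  {"x":0.9,"y":0,"z":-10,"spin":0},
  {"x":0.9,"y":0,"z":-10,"spin":0},
  {"x":1.2,"y":0,"z":-15,"spin":0},
  {"x":1.2,"y":0,"z":-15,"spin":0},
  {"x":1.2,"y":0,"z":-15,"spin":0},
  {"x":1.5,"y":0,"z":-20,"spin":0},
  {"x":1.5,"y":0,"z":-20,"spin":0},
  {"x":1.5,"y":0,"z":-20,"spin":0},
])

```text
time: 24.85
position: [0.5829, -0.2015, 0.2534]
tool_rot: [0.995, -0.085, 0.048, 0.008]
ft_force: [-0.2, -0.3, -0.4]
grip_width: 0.0609
```

Call:
play_rows([
  {"x":-30,"y":25,"z":0,"spin":0},
  {"x":-30,"y":25,"z":0,"spin":0},
  {"x":-30,"y":25,"z":0,"spin":0},
  {"x":-30,"y":25,"z":0,"spin":0},
  {"x":-30,"y":25,"z":0,"spin":0},
  {"x":-20,"y":25,"z":0,"spin":0},
  {"x":0,"y":0,"z":0,"spin":0},
  {"x":0,"y":0,"z":0,"spin":0},
])

```text
time: 25.65
position: [0.3899, -0.3273, 0.2511]
tool_rot: [0.995, -0.083, 0.059, 0.016]
ft_force: [0.2, 0.1, 0.2]
grip_width: 0.0612
```

```bash
python3 d.py .5837 -.2029 .25
python3 - <<'E'
from rig import cams
from h import *
s=cams.camera("scene");cv2.imwrite("pics/s25.png",s["img"][:,:,::-1])
t=cams.camera("top");cv2.imwrite("pics/t25.png",t["img"][:,:,::-1])
E
```

```text
t 25.65 p [ 0.3899 -0.3273  0.2511] phi deg -9.46 tool z [ 0.114 -0.041 -0.993] F [0.2  0.12 0.22] M [-0.013  0.101  0.043] w 0.0612
tool shift mm [ 169.4 -155.    18.2]
```

View pics/s25.png

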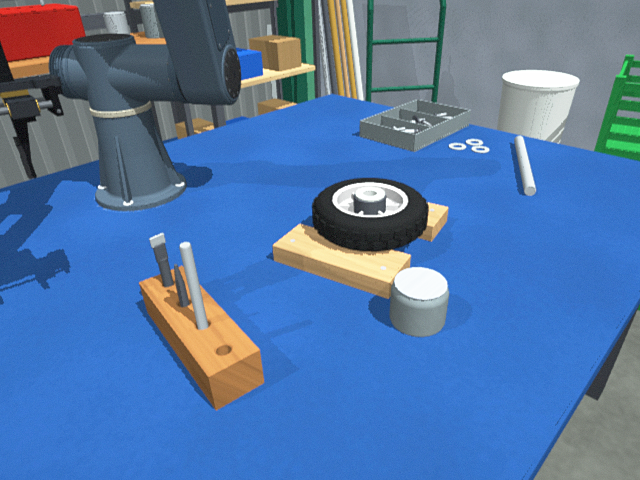

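View pics/t25.png

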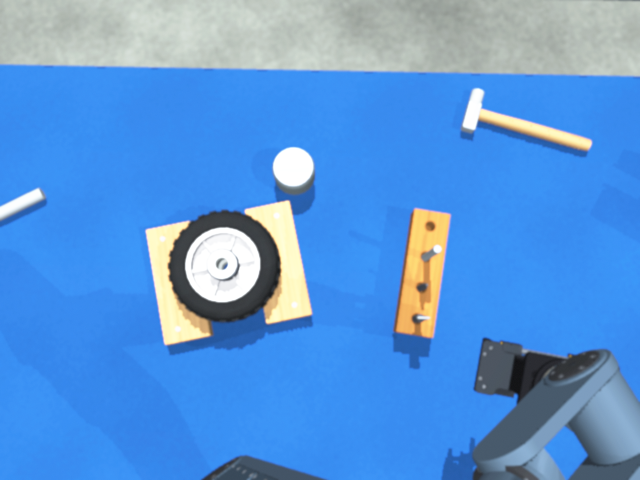

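Both views show the drift standing in its hole (scene about (195,285)). The wheel is still at (222,264) in the top view, and the chisel, punch and tin are at their starting pixels. The gripper is clear of everything, so I'm handing in.

```bash
python3 -c "
from rig import robot
print(robot.hand_in())"
```

```text
the job is handed in; nothing more can be done
None
```

The lower bush is pressed right out of the hub and down on the bench, and the drift is back in its original hole. I handed in at about 26 s of the 72 s allowed.

**What I did:** I passed the drift down through the upper bush and leaned it. The first lean, tip away from the robot, went past the lower bush with no resistance, so that side was the missing half. Leaning the opposite way, the tip caught the ledge at about 52 mm. I pressed the bush down in stages, easing the lean as it went deeper. At the end the tip was at about 25–26 mm and the force rose to 26 N, consistent with the flange reaching the bench.

**Last checks:**
- **Bush:** comparing top-camera pictures taken before and after through the hub, its inner edge moved from 52 mm to about 26 mm, which is the height when it stands on the bench.
- **Everything else:** the wheel, timbers, chisel, punch and tin look unmoved in the final pictures, and the gripper was touching nothing.

**Disagreements:**
- The two cameras differed by about 2–3 mm in x.
- The tool had tilted about 6–7° by the end, because the moves could not correct it. That did not affect the result.

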